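Return a lidded food pan to the cold rail and close its cover

TASK

Put the lidded food pan that stands on the counter into the free bay of the cold rail: dip one end in under the parked cover, bring the pan level again and lower it, without dropping it, until its rim rests on the bay's ledges, and let go. Then slide the rail's cover fully shut over the pans. Do not tip the pan anywhere near onto its side, and leave the two pans in the rail and everything else on the counter where they are.

Things in the scene. Friction and masses are not known exactly. Their poses are not given: they have to be found in the camera images.
- pan: The pan to put away: steel food pan with clipped-on white lid, 178 (x) x 108 (y) mm over its rim, 101 high, 0.22-0.37 kg, alike end for end. Origin: centre of underside, z up. Tapering body, 126 x 67 mm at the bottom, 148 x 86 under the rim. Rim flange: underside 62, top 66 mm above the origin; lid 168 x 98 mm, its top at 73 mm.
- pan_handle (a point): Centre of the handle bar in the middle of that pan's lid, 87 mm above the pan's origin. The bar stands on the lid along the pan's x: 50 mm long, 12 wide (y), 28 high, from 73 to 101 mm above the origin. Pinch it across its width, from straight above or leaning along the pan's x.
- pan_a: One of two pans exactly like pan that already hang in bays of the cold rail. Leave it there.
- pan_b: The other of the two pans exactly like pan that already hang in bays of the cold rail. Leave it there.
- free_bay: The free bay of the cold rail (any of three, 120 mm apart). Origin: bay centre at the height of the ledges that carry the rim, 115 mm above the counter; x to the rail's rear, y along the row. Recess from x -95 to +95 mm; an 14 mm wide ledge along its front and rear wall carries the short ends of a rim (12 mm of play): a hung pan's origin is 62 mm below this point. Well 91 mm deep.
- rail: The cold rail: fixed steel countertop unit, 390 (x) x 436 (y) x 196 mm high. Origin: on the counter under the middle bay's centre; x to its rear; bays at y = -120, 0, +120 mm. Outer face of the front wall at x = -120 mm; the fixed rear hood, into which the cover slides, spans x = +103 to +270 mm, its top 196 mm above the counter.
- cover (a joint): Flat steel sliding cover of the cold rail, m: 0 = fully shut (front edge 8 mm over the front wall), 0.154 = fully back; starts within 4 mm of fully back. It moves along the rail's x with about 3 N of friction and stays where left; its top is 175 mm above the counter.
- cover_bar (a point): Centre of the black bar handle on the cover, 9 mm behind the cover's front edge; moves with it. Bar 12 x 12 mm, 120 mm long along the rail's y, on two posts 104 mm apart; its centre is 211 mm above the counter, 36 mm above the cover's top. Fully back, 36 mm are free between the bar and the rear hood's front edge; the hood's top is 15 mm below the bar's centre.
- bottle1: Squeeze bottle standing on the counter, 60 mm in diameter, 212 mm high, origin at the centre of its underside. A bystander: leave it alone.
- bottle2: Squeeze bottle standing on the counter, 60 mm in diameter, 212 mm high, origin at the centre of its underside. A bystander: leave it alone.
- bottle3: Squeeze bottle standing on the counter, 60 mm in diameter, 212 mm high, origin at the centre of its underside. A bystander: leave it alone.
- dredger: Steel shaker with a side handle (at its +y) standing on the counter, 70 mm in diameter, 104 mm high, origin at the centre of its underside. A bystander: leave it alone.
- scraper: Griddle scraper with a wooden handle lying on the counter, 215 x 115 x 20 mm, origin under the middle of its handle, blade to its +x. A bystander: leave it alone.
- carton1: Closed cardboard burger carton on the counter, 121 x 121 x 75 mm, origin at the centre of its underside. A bystander: leave it alone.
- carton2: The same kind of carton, standing on the first one. A bystander: leave it alone.
- opening (a point): Middle of the free bay's opening when the cover is fully back, 56 mm above the ledges (the cover's underside). In the bay's x the opening runs from the front wall (25 mm thick, its top 55 mm above the ledges, like the side walls) to the cover's front edge at +51 mm: 146 mm for a pan 178 mm long, so the pan goes in with its rear end dipped about 40 degrees.
Things that resemble listed ones, but are neither listed nor needed, are in the scene too. What is shaped like the pan but red is not meant. Leave any red look-alike of the pan_b alone.

How it is judged:
On the way, in this order (a step that is already met when the one before it is completed fails the run):
1. the pan hangs level in the free bay, let go, with the cover still open (z of pan in the frame of free_bay between -0.068 and -0.056 m and horizontal distance between pan and free_bay below 0.014 m and angle between pan's own z axis and vertical below 0.05 rad and contact force between the fingers and pan below 0.2 N and value of joint cover above 0.1 m), for 0.2 s.
2. the cover is fully shut (value of joint cover below 0.008 m), for 0.2 s.
At the end, for the whole second after the job is handed in: Pan hangs in the free bay: centre within 14 mm, ledge height within 6 mm, level within 0.05 rad, lengthwise within 0.15 rad, at rest. Both other pans hang level, moved under 15 mm. Cover shut within 8 mm. Bystanders moved under 30 mm. All released (z of pan in the frame of free_bay between -0.068 and -0.056 m and horizontal distance between pan and free_bay below 0.014 m and angle between each of pan, pan_a, pan_b's own z axis and vertical below 0.05 rad and angle between the x axis of pan and the x axis of free_bay, either way round below 0.15 rad and linear speed of pan below 0.02 m/s and distance of each of pan_a, pan_b from where it was at the start of the episode below 0.015 m and value of joint cover below 0.008 m and velocity of joint cover below 0.01 m/s); the robot touches nothing.
It fails at once if one of the two pans already in the rail is displaced by more than 25 mm (distance of any of pan_a, pan_b from where it was at the start of the episode above 0.025 m).
It fails at once if the pan is tipped by more than 60 degrees (angle between pan's own z axis and vertical above 1.05 rad).
It fails at once if the pan drops into the rail (faster than 0.7 m/s there) (horizontal distance between pan and free_bay below 0.1 m and z of pan in the frame of free_bay below 0.03 m and linear speed of pan above 0.7 m/s).
It fails at once if a thing standing on the counter is knocked or moved by more than 30 mm (distance of any of bottle1, bottle2, bottle3, dredger, scraper, carton1, carton2 from where it was at the start of the episode above 0.03 m).
It also fails if it takes over 70 s, if anything falls off the work surface, if the arm or the gripper's body presses on something with over 40 N, if the wrist force passes 120 N, or if a joint passes its speed limit or range.

ROBOT

A 6-joint arm with a two-finger parallel gripper is mounted at the origin on the work surface. World frame = base frame: x ahead of the robot, y to its left, z up, the work surface at z = 0. Lengths are in m, angles in rad, forces in N, time in s.
With the tool pointing down it reaches from about 0.25 to 0.725 m from the base axis. Payload 4 kg.
Tool frame: the origin (TCP) lies between the finger pads; the fingertips stand 17 mm ahead of it and the grasp point (between the pads) lies 2 mm behind it; z points along the fingers, x is the direction in which the jaws open and shut, and the axes are right-handed (so a half turn about z gives the same grasp; the last joint's range is limited). The gripper opens to 85 mm and grips with 20 to 120 N. Pads are 22 mm wide; open, the fingers measure 114 mm over their backs; the gripper's body (76 mm by 85 mm) begins 54 mm behind the grasp point. The pads swing forward as they close: fully open they stand 13 mm farther back than shut.
Start: joints at [-1.291, 0.241, 0.005, 1.335, 0, 1.571], TCP at [0.138, -0.481, 0.224] pointing down, gripper open.
Joint ranges: [-2.72, 2.72], [-1.05, 1.87], [-1.09, 1.28], [-1.99, 2.15], [-1.42, 1.44], [-3.14, 3.14]. Speed limits (rad/s): [2.79, 2.79, 3.14, 3.14, 3.14, 3.14].

INTERFACE

Orientations are given as a unit quaternion [x, y, z, w].
In Python, from workcell import telemetry, cams, workorder gives the robot as it stands. The module is installed in compiled form; this text tells all that it offers.
- The arm moves only by the tool apply_moves, never from a script. Its argument "moves" is a list that holds one entry, the list of rows, each a list of 4 numbers: the shift along the tool's x, y, z in mm, then the turn about the tool's z in degrees. A call has exactly 10 rows; each row shifts and turns the pose as measured when the row begins, along the tool's axes as they then stand; what a row does not reach is not made up. A row lasts 1/10 s, in which the tool goes at most 50 mm and 8.59 degrees, less where a joint would pass 70% of its speed; a pose out of reach is approached as far as the arm can. A call with a gripper value outside its range is refused whole. "hand" is the gripper's target within -1 to 1 (fully open at 1, half-way at 0, shut at -1), set as the call begins (left out, the last holds). The fingers move at their own pace and stop on an object; the grip force is fixed at half the most. Time passes only in rows, so rows that do not move let the fingers close, or fill a call up. It gives the time, the measured TCP pose, the force and the opening at its end, in the units of the state.
- telemetry.get_obs(): the state, without advancing time (a new reading comes with each control period).
- cams.camera(name): name is "side" or "top" or "wrist"; returns a dict with "color" (420x560x3 uint8, red, green, blue), "fovy" (degrees; the focal length in pixels is half the picture's height over the tangent of half this angle, whatever the lens; pixels are square), "cx", "cy" (the principal point, pixels), "k1" (the pictures are not rectified: a ray, as slopes to the right and down, at radius r is drawn at 1 + k1 r^2 times it, then the intrinsics apply), "camera_from_world" (4x4, takes a point from world to camera coordinates). Camera axes: x right, y down, z forward; pixel columns grow to the right and rows downward; lengths in m; the calibration is good to about 2 mm. A picture is of the moment at which its call begins. There is no depth.
- workorder.job_done(): hands the job in, once; it reports no verdict.
The state is a dict: "clock": time; "joint_pos": joint angles; "joint_vel": joint speeds; "tau": joint torques, N m; "eef_pos": TCP position; "tool_rot": TCP orientation; "ft_force": force on the tool from outside, world axes, zero at the start; "ft_torque": the same for the moment, N m; "grip_width": finger opening in m.
Only numpy, scipy, OpenCV 4.12 (cv2) and the standard library are available. Lean on these libraries where they do the work, as an engineer would, in place of code of your own. Each camera call takes 0.05 s, during which the arm holds its last target. There are 200 camera calls.

## Working session

There is one attempt and no reset: what is moved stays moved. The work goes in short steps, Python scripts to look and compute and a tool call to move; the robot and the scene stay as the last step left them, time stands still between calls to the robot, and variables do not carry over. Pictures are saved under pics/ and viewed, about 8 in all and at most 12, crops included, and the job is handed in when it is done.

Besides the shell and the picture viewer there is one more tool, called after "Request:" as a command line: name --argument value ..., lists and objects as JSON in quotes. apply_moves: Moves the arm, as the interface text tells. Its arguments: {"type":"object","properties":{"moves":{"type":"array"},"hand":{"type":"number"}},"required":["moves"]}

```bash
mkdir -p pics
cat > h.py <<'E'
import numpy as np, cv2
from workcell import telemetry, cams, workorder
from scipy.spatial.transform import Rotation as R
def K(c):
    h,w=c["color"].shape[:2]; f=h/2/np.tan(np.radians(c["fovy"])/2)
    return np.array([[f,0,c["cx"]],[0,f,c["cy"]],[0,0,1.]]),np.array([c["k1"],0,0,0,0.])
def ray(c,uv):
    k,d=K(c); p=cv2.undistortPoints(np.array(uv,float).reshape(-1,1,2),k,d).reshape(-1,2)
    T=np.array(c["camera_from_world"]); Rm=T[:3,:3]; o=-Rm.T@T[:3,3]
    return o,np.c_[p,np.ones(len(p))]@Rm
def atz(c,uv,z):
    o,d=ray(c,uv); z=np.broadcast_to(z,len(d)); return o+d*((z-o[2])/d[:,2])[:,None]
def proj(c,P):
    k,d=K(c); T=np.array(c["camera_from_world"])
    return cv2.projectPoints(np.array(P,float).reshape(-1,1,3),cv2.Rodrigues(T[:3,:3])[0],T[:3,3],k,d)[0].reshape(-1,2)
def snap(n,f): 
    c=cams.camera(n); cv2.imwrite("pics/"+f,c["color"][:,:,::-1]); np.save("pics/"+f[:-4]+".npy",c,allow_pickle=True); return c
def load(f): return np.load("pics/"+f+".npy",allow_pickle=True).item()
E
python3 - <<'E'
from h import *
print(telemetry.get_obs())
for n in("top","side","wrist"):
    c=snap(n,n+"0.png"); T=np.array(c["camera_from_world"]); print(n,c["fovy"],c["cx"],c["cy"],c["k1"],-T[:3,:3].T@T[:3,3],T[2,:3])
E
```

```text
{'clock': 0.0, 'joint_pos': array([-1.29099231e+00,  2.41437599e-01,  3.69647384e-03,  1.33522533e+00,
        2.40715114e-07,  1.57078504e+00]), 'joint_vel': array([-0.0001811 , -0.00078268,  0.00062965,  0.00043715, -0.00108364,
        0.00118976]), 'tau': array([ 1.30474276e-03, -3.72320437e+01,  2.52406150e+01,  1.71523966e-02,
        1.93371540e-05,  2.62856553e-06]), 'eef_pos': array([ 0.13789779, -0.4799077 ,  0.22269012]), 'tool_rot': array([ 7.98804308e-01, -6.01589977e-01, -8.66674864e-04, -6.52870192e-04]), 'ft_force': array([-0.0365012 , -0.37220426, -0.35963045]), 'ft_torque': array([ 0.05914062, -0.02714507, -0.01074827]), 'grip_width': 0.08548873186222428}
top 42.38868948850634 286.5296868453702 209.66790484418803 -0.020575304805177805 [ 0.3758899  -0.06052496  1.77517835] [ 0.08148334  0.00352618 -0.99666847]
side 54.785440298009064 278.05643903085127 212.9622009170505 -0.11907551167203657 [0.44712003 0.85222681 1.22643423] [ 0.01838726 -0.653153   -0.75700268]
wrist 60.09962670940713 276.3797746827021 213.99682530790233 -0.03982066599809787 [ 0.2145799  -0.45847318  0.37418909] [-0.294976   -0.082829   -0.95190783]
```

View pics/top0.png

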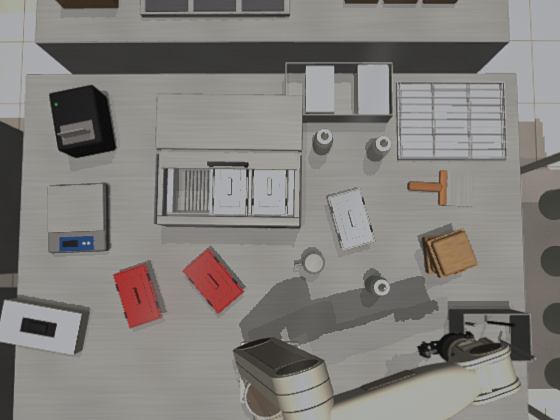

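View pics/side0.png

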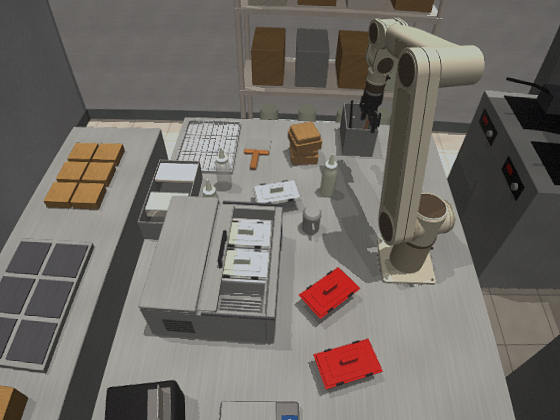

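The top view shows one white lidded pan with a handle on the counter, at (351,218). The red look-alikes are at (137,295) and (213,280), and the lidless or slotted white things at (320,88), (373,88) and (42,328) don't fit. The rail pans are at (230,190) and (268,190), so the free bay is the left (+y) one at about (190,190). I'll confirm with an enlarged crop.

Run:
```python
from h import *
c=load("top0"); im=c["color"][:,:,::-1]
a=cv2.resize(im[140:260,145:385],(800,400),interpolation=cv2.INTER_CUBIC)
cv2.imwrite("pics/crop1.png",a)
```

```text
(no output)
```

View pics/crop1.png

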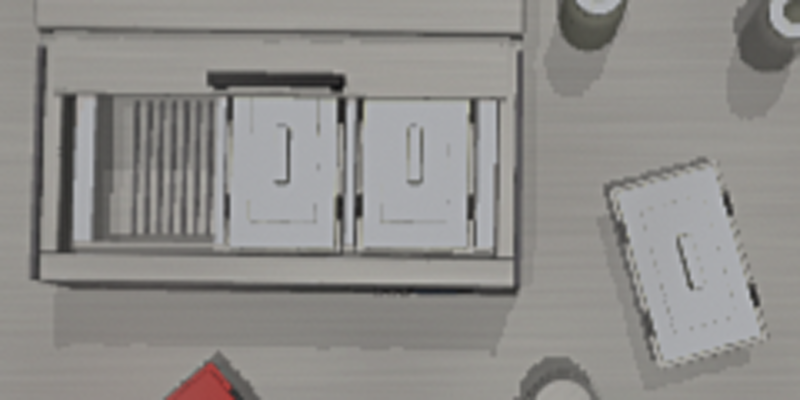

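Run:
```python
from h import *
c=load("top0"); s=lambda L:np.array(L,float)*.3+[145,140]
P=atz(c,s([(606,186),(712,160),(767,338),(660,366)]),.066); print(P.round(4)); print("ctr",P.mean(0)); 
e=(P[0]+P[1]-P[2]-P[3])/2; print("len",np.linalg.norm(e),np.linalg.norm(P[0]-P[1]),"yaw",np.degrees(np.arctan2(e[1],e[0])))
print("handle",atz(c,s([(681,236),(691,289)]),.101))
print("barends",atz(c,s([(208,79),(344,84)]),.214))
print("front outer top edge",atz(c,s([(36,278),(518,288)]),.17))
print("hood front edge",atz(c,s([(38,30),(523,36)]),.196))
print("front wall inner edge",atz(c,s([(60,248),(500,256)]),.17))
print("panA,B handles",atz(c,s([(283,154),(414,154)]),.154))
```

```text
[[ 0.5598 -0.1822  0.066 ]
 [ 0.5847 -0.2834  0.066 ]
 [ 0.4153 -0.3337  0.066 ]
 [ 0.3889 -0.2323  0.066 ]]
ctr [ 0.48720565 -0.25788861  0.066     ]
len 0.17736992413119862 0.10419416449758609 yaw 16.429245332720033
handle [[ 0.50928595 -0.24923909  0.101     ]
 [ 0.45994711 -0.2580842   0.101     ]]
barends [[0.63795122 0.1757925  0.214     ]
 [0.6334805  0.05673206 0.214     ]]
front outer top edge [[ 0.46606081  0.33389993  0.17      ]
 [ 0.45733585 -0.09601356  0.17      ]]
hood front edge [[ 0.68505822  0.33028385  0.196     ]
 [ 0.67938738 -0.1002275   0.196     ]]
front wall inner edge [[ 0.49290258  0.31293299  0.17      ]
 [ 0.48587156 -0.08001807  0.17      ]]
panA,B handles [[ 0.57940842  0.11604721  0.154     ]
 [ 0.57940281 -0.00250903  0.154     ]]
```

Request:
apply_moves --moves '[[[0,0,-20,0],[0,0,-20,0],[0,0,-20,0],[0,0,0,0],[0,0,0,0],[0,0,0,0],[0,0,0,0],[0,0,0,0],[0,0,0,0],[0,0,0,0]]]' --hand 1

```text
clock: 1.15
eef_pos: [0.1369, -0.4765, 0.2774]
tool_rot: [0.799, -0.602, -0.006, -0.005]
ft_force: [0.7, 0.1, -0.8]
grip_width: 0.0853
```

The crop confirms it: the white pan centre is at about (0.487,-0.258) with yaw 16°, and its rim measures 177 x 104 mm, matching 178 x 108. The free bay is near (0.582,0.237). Next I'm going above the pan.

Request:
apply_moves --moves '[[[-8,-28,0,0],[-12,-42,0,0],[-12,-42,0,0],[-12,-42,0,0],[-12,-42,0,0],[-12,-42,0,0],[-12,-42,0,0],[-12,-42,0,0],[-12,-40,0,0],[-8,-28,0,0]]]' --hand 1

```text
clock: 2.15
eef_pos: [0.4914, -0.2576, 0.2776]
tool_rot: [0.795, -0.606, -0.006, -0.004]
ft_force: [1.1, -0.4, 0.7]
grip_width: 0.0855
```

```bash
cat > rel.py <<'E'
# prints tool axes and needed tool-frame shift to a world target
from h import *
import sys
def rel(t):
    o=telemetry.get_obs(); M=R.from_quat(o["tool_rot"]).as_matrix()
    print("t",round(o["clock"],2),"pos",o["eef_pos"].round(4),"xyaw %.1f"%np.degrees(np.arctan2(M[1,0],M[0,0])),"zaxis",M[:,2].round(3),"F",o["ft_force"].round(1),"w",round(o["grip_width"],4),"q",o["joint_pos"].round(2))
    print("shift mm",(M.T@(np.array(t)-o["eef_pos"])*1000).round(1))
if __name__=="__main__": rel([float(a) for a in sys.argv[1:4]])
E
python3 - <<'E'
from rel import *
rel([.487,-.258,.096]); c=snap("wrist","w1.png")
E
```

```text
t 2.15 pos [ 0.4914 -0.2576  0.2776] xyaw -74.6 zaxis [-0.004  0.014 -1.   ] F [ 1.1 -0.4  0.7] w 0.0855 q [-0.49  0.35  0.29  1.52  0.01  2.38]
shift mm [  1.9   4.3 181.6]
```

View pics/w1.png

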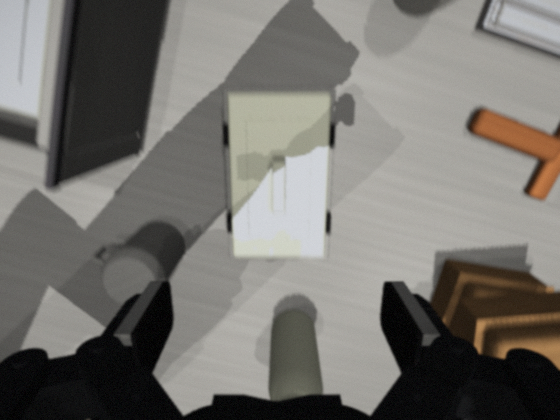

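The wrist view shows the pan lid upright, with rim corners near (224,92), (335,92), (328,258), (232,258) and the handle at x≈279. I'll compute from these.

Run:
```python
from rel import *
c=load("w1")
P=atz(c,[(223,92),(336,92),(329,259),(232,259)],.066); e=(P[0]+P[1]-P[2]-P[3])/2
print(P.round(4),P.mean(0),np.linalg.norm(e),np.linalg.norm(P[0]-P[1]),np.degrees(np.arctan2(e[1],e[0])))
t=P.mean(0); rel([t[0],t[1],.096])
b=atz(load("top0"),[(378,287),(323,140),(380,148),(313,262)],[.2,.2,.2,.1]); print("bottles/dredger",b.round(3))
# 2D insertion check: pan profile (rail x,z rel ledge), theta = rear dip
from itertools import product
prof=np.array([(-63,-62),(63,-62),(74,0),(89,0),(89,4),(84,4),(84,11),(25,11),(25,39),(-25,39),(-25,11),(-84,11),(-84,4),(-89,4),(-89,0),(-74,0)],float)
def dens(p): 
    q=np.roll(p,-1,0); return np.concatenate([a+(b-a)*np.linspace(0,1,12)[:,None] for a,b in zip(p,q)])
D=dens(prof)
obs=[(-120,-95,-115,55),(-95,-81,-115,0),(81,95,-115,0),(95,270,-115,81),(51,270,56,60)]
def pen(x,z,th):
    c,s=np.cos(th),np.sin(th); Q=np.c_[x+D[:,0]*c+D[:,1]*s, z-D[:,0]*s+D[:,1]*c]
    m=99.
    for a,b,l,h in obs:
        dx=np.maximum(a-Q[:,0],Q[:,0]-b); dz=np.maximum(l-Q[:,1],Q[:,1]-h)
        d=np.where((dx>0)&(dz>0),np.hypot(dx,dz),np.maximum(dx,dz)); m=min(m,d.min())
        # obstacle corners in pan (coarse)
        for cx,cz in product((a,b),(l,h)):
            u=(cx-x)*c-(cz-z)*s; w=(cx-x)*s+(cz-z)*c
            r=cv2.pointPolygonTest(prof.astype(np.float32).reshape(-1,1,2),(float(u),float(w)),True); m=min(m,-r)
    return m
for th in range(48,-1,-4):
    best={}
    for z in range(150,-1,-10):
        v=[(round(pen(x,z,np.radians(th)),1),x) for x in range(-60,61,4)]
        best[z]=max(v)
    print(th,best)
```

```text
[[ 0.5587 -0.183   0.066 ]
 [ 0.5875 -0.2867  0.066 ]
 [ 0.4205 -0.3338  0.066 ]
 [ 0.3914 -0.2316  0.066 ]] [ 0.48951403 -0.25878152  0.066     ] 0.17389464806177657 0.10763167284422247 15.990013980059919
t 2.2 pos [ 0.4946 -0.2554  0.277 ] xyaw -74.4 zaxis [-0.002  0.016 -1.   ] F [ 2.1  0.2 -0.3] w 0.085 q [-0.48  0.35  0.29  1.52  0.01  2.39]
shift mm [  4.8   6.3 180.9]
bottles/dredger [[ 0.281 -0.319  0.2  ]
 [ 0.711 -0.162  0.2  ]
 [ 0.687 -0.33   0.2  ]
 [ 0.351 -0.136  0.1  ]]
48 {150: (39.5, -44), 140: (32.9, -40), 130: (29.1, -40), 120: (np.float64(23.2), -36), 110: (np.float64(18.6), -32), 100: (17.9, -28), 90: (17.2, -20), 80: (16.8, -8), 70: (16.6, 0), 60: (9.1, 0), 50: (np.float64(5.3), 0), 40: (np.float64(6.8), 0), 30: (np.float64(10.8), 4), 20: (np.float64(10.8), 4), 10: (np.float64(8.6), 8), 0: (np.float64(4.6), 12)}
44 {150: (41.8, -44), 140: (34.6, -44), 130: (27.4, -44), 120: (23.0, -40), 110: (18.5, -36), 100: (14.1, -32), 90: (13.9, -20), 80: (13.6, -12), 70: (14.4, 0), 60: (8.8, 4), 50: (np.float64(6.0), 0), 40: (np.float64(6.6), 0), 30: (np.float64(8.9), 4), 
[... 3148 characters left out ...]
-1.1), -8)}
4 {150: (36.9, -36), 140: (27.2, -32), 130: (17.5, -28), 120: (10.6, -20), 110: (7.5, -20), 100: (5.7, -20), 90: (3.3, -20), 80: (0.9, -20), 70: (-0.7, -24), 60: (-5.2, -24), 50: (-0.6, -12), 40: (np.float64(5.9), 0), 30: (np.float64(5.9), 0), 20: (np.float64(5.9), 0), 10: (np.float64(3.8), 0), 0: (np.float64(-1.8), -8)}
0 {150: (np.float64(33.0), -32), 140: (np.float64(23.3), -28), 130: (np.float64(14.4), -24), 120: (np.float64(8.5), -24), 110: (6.7, -24), 100: (4.9, -24), 90: (3.2, -24), 80: (1.4, -24), 70: (-0.3, -24), 60: (-2.1, -24), 50: (-5.0, 8), 40: (np.float64(5.0), 0), 30: (np.float64(6.0), 0), 20: (np.float64(6.0), 0), 10: (np.float64(6.0), 0), 0: (np.float64(0.0), 4)}
```

Request:
apply_moves --moves '[[[2,2,15,0],[2,2,25,0],[1,1,25,0],[0,1,25,0],[0,0,25,0],[0,0,20,0],[0,0,15,0],[0,0,8,0],[0,0,0,0],[0,0,0,0]]]'

```text
clock: 3.2
eef_pos: [0.492, -0.2581, 0.1126]
tool_rot: [0.798, -0.602, -0.005, -0.006]
ft_force: [-0.1, 0.3, -0.1]
grip_width: 0.0853
```

```bash
python3 rel.py .4893 -.2585 .097
```

```text
t 3.2 pos [ 0.492  -0.2581  0.1126] xyaw -74.0 zaxis [-0.001  0.015 -1.   ] F [-0.1  0.3 -0.1] w 0.0853 q [-0.49  0.43 -0.03  1.12  0.01  2.37]
shift mm [-0.2  2.7 15.5]
```

Request:
apply_moves --moves '[[[0,2,8,0],[0,1,6,0],[0,0,2,0],[0,0,0,0],[0,0,0,0],[0,0,0,0],[0,0,0,0],[0,0,0,0],[0,0,0,0],[0,0,0,0]]]'

```text
clock: 4.2
eef_pos: [0.4912, -0.2601, 0.0988]
tool_rot: [0.798, -0.602, -0.002, -0.006]
ft_force: [0.0, 0.4, 0.1]
grip_width: 0.0856
```

Request:
apply_moves --moves '[[[0,0,0,0],[0,0,0,0],[0,0,0,0],[0,0,0,0],[0,0,0,0],[0,0,0,0],[0,0,0,0],[0,0,0,0],[0,0,0,0],[0,0,0,0]]]' --hand -1

```text
clock: 5.2
eef_pos: [0.4912, -0.2601, 0.0988]
tool_rot: [0.798, -0.602, -0.002, -0.006]
ft_force: [0.1, -0.3, -0.5]
grip_width: 0.0003
```

```bash
python3 rel.py .4893 -.2585 .24
```

```text
t 5.2 pos [ 0.4912 -0.2601  0.0988] xyaw -74.0 zaxis [ 0.005  0.012 -1.   ] F [ 0.1 -0.3 -0.5] w 0.0003 q [-0.49  0.43 -0.06  1.08  0.01  2.37]
shift mm [  -3.5    0.3 -141.2]
```

The fingers shut to zero, so they missed the handle. Looking.

Run:
```python
from h import *
a=snap("wrist","w2.png")["color"]; b=snap("side","s2.png")["color"]; snap("top","t2.png")
b=cv2.resize(b[150:250,230:370],(560,400),interpolation=cv2.INTER_CUBIC)
cv2.imwrite("pics/c2.png",np.hstack([cv2.resize(a[100:,80:480],(400,320)),cv2.resize(b,(400,320))])[:,:,::-1])
```

```text
(no output)
```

View pics/c2.png

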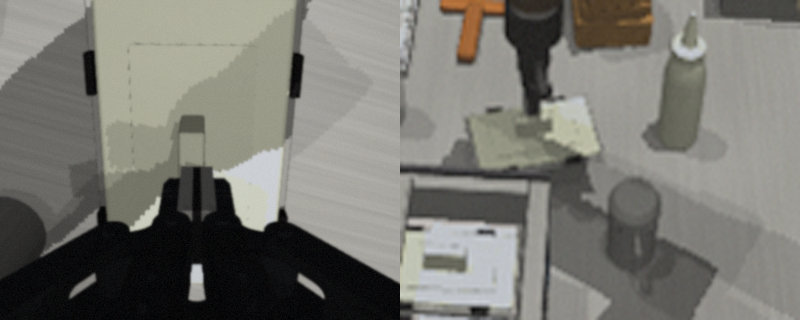

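Run:
```python
from rel import *
rel([.4893,-.2585,.097])
c=load("w2")
u=np.array([np.cos(.281),np.sin(.281),0])
o=telemetry.get_obs()["eef_pos"]
n=lambda p:((p-[80,100])*[1,1]).round(0)
print("tcp,tip",n(proj(c,[o,o-[0,0,.017]])))
h=np.array([.4893,-.2585,.101])
print("handle ends exp",n(proj(c,[h+u*.025,h-u*.025,h+u*.025-[0,0,.028]])))
# observed far rim clip/handle far end top
print("far end top",atz(c,[(80+192,100+116)],.101), atz(c,[(272,232)],.101),"rear bottom",atz(c,[(272,266)],.073))
print("clips",atz(c,[(80+90,172),(80+297,174),(80+102,315),(80+283,315)],.066).round(4))
# from top picture:
t=load("t2"); a=cv2.resize(t["color"][170:260,310:400],(600,600),interpolation=cv2.INTER_CUBIC)
cv2.imwrite("pics/c3.png",a[:,:,::-1])
```

```text
t 5.35 pos [ 0.4912 -0.2601  0.0988] xyaw -74.0 zaxis [ 0.005  0.012 -1.   ] F [ 0.5 -0.3  0.1] w -0.0001 q [-0.49  0.43 -0.06  1.08  0.01  2.37]
shift mm [-2.   1.4  1.8]
tcp,tip [[196. 177.]
 [196. 162.]]
handle ends exp [[191. 131.]
 [192. 229.]
 [192. 112.]]
far end top [[ 0.52013591 -0.25006634  0.101     ]] [[ 0.51303573 -0.25208066  0.101     ]] rear bottom [[ 0.48419971 -0.25962225  0.073     ]]
clips [[ 0.5174 -0.1951  0.066 ]
 [ 0.5462 -0.2982  0.066 ]
 [ 0.4353 -0.2181  0.066 ]
 [ 0.4655 -0.3202  0.066 ]]
```

View pics/c3.png

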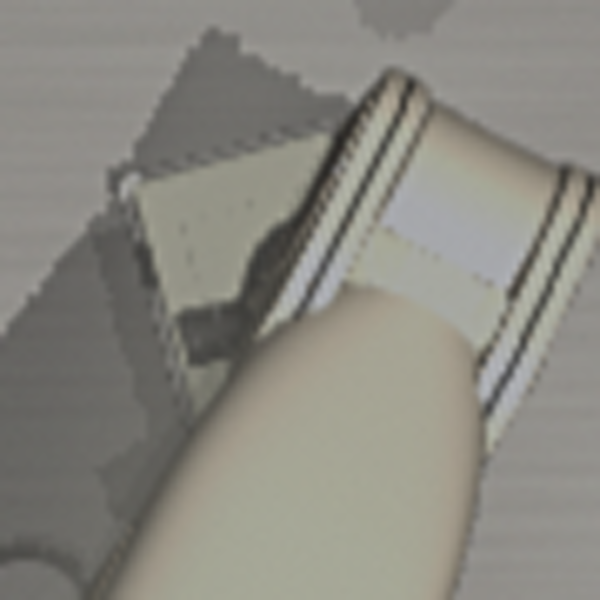

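Request:
apply_moves --moves '[[[0,0,-10,0],[0,0,-10,0],[0,0,-10,0],[0,0,-10,0],[0,0,0,0],[0,0,0,0],[0,0,0,0],[0,0,0,0],[0,0,0,0],[0,0,0,0]]]'

```text
clock: 6.35
eef_pos: [0.4912, -0.2607, 0.1431]
tool_rot: [0.798, -0.602, -0.001, -0.006]
ft_force: [-0.2, 0.2, 0.4]
grip_width: -0.0003
```

Run:
```python
from rel import *
rel([.4893,-.2585,.097])
a=snap("wrist","w3.png")["color"]; b=snap("side","s3.png")["color"]
b=cv2.resize(b[170:230,245:315],(466,400),interpolation=cv2.INTER_CUBIC)
cv2.imwrite("pics/c4.png",np.hstack([cv2.resize(a[140:340,140:420],(420,300),interpolation=cv2.INTER_CUBIC),cv2.resize(b,(350,300))])[:,:,::-1])
```

```text
t 6.35 pos [ 0.4912 -0.2607  0.1431] xyaw -74.0 zaxis [ 0.006  0.011 -1.   ] F [-0.2  0.2  0.4] w -0.0003 q [-0.5   0.4   0.01  1.18  0.01  2.37]
shift mm [-2.3  1.6 46.1]
```

View pics/c4.png

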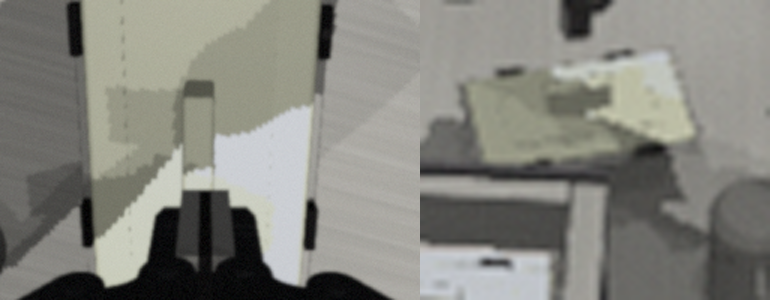

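Request:
apply_moves --moves '[[[-2,2,12,0],[0,0,12,0],[0,0,12,0],[0,0,4,0],[0,0,0,0],[0,0,3,0],[0,0,3,0],[0,0,3,0],[0,0,0,0],[0,0,0,0]]]'

```text
clock: 7.45
eef_pos: [0.4906, -0.2597, 0.0947]
tool_rot: [0.798, -0.602, 0.001, -0.006]
ft_force: [0.4, -0.1, 0.7]
grip_width: -0.0001
```

```bash
python3 rel.py .4893 -.2585 .24
```

```text
t 7.45 pos [ 0.4906 -0.2597  0.0947] xyaw -74.0 zaxis [ 0.01   0.009 -1.   ] F [ 0.4 -0.1  0.7] w -0.0001 q [-0.49  0.43 -0.07  1.06  0.01  2.37]
shift mm [  -2.4   -0.8 -145.3]
```

Request:
apply_moves --moves '[[[-1,0,3,0],[-1,0,3,0],[0,0,3,0],[0,0,3,0],[0,0,3,0],[0,0,0,0],[0,0,0,0],[0,0,0,0],[0,0,0,0],[0,0,0,0]]]'

```text
clock: 8.45
eef_pos: [0.4913, -0.2596, 0.0935]
tool_rot: [0.798, -0.602, 0.008, -0.006]
ft_force: [-0.9, 1.0, 5.3]
grip_width: -0.0003
```

Run:
```python
from rel import *
rel([.4893,-.2585,.24])
a=snap("wrist","w4.png")["color"]; b=snap("side","s4.png")
print(proj(b,[telemetry.get_obs()["eef_pos"],telemetry.get_obs()["eef_pos"]-[0,0,.017],[.4893,-.2585,.101]]))
b=cv2.resize(b["color"][165:235,235:320],(466,400),interpolation=cv2.INTER_CUBIC)
cv2.imwrite("pics/c5.png",np.hstack([cv2.resize(a[140:340,140:420],(420,300),interpolation=cv2.INTER_CUBIC),cv2.resize(b,(364,300))])[:,:,::-1])
```

```text
t 8.45 pos [ 0.4913 -0.2596  0.0935] xyaw -74.1 zaxis [ 0.02  0.   -1.  ] F [-0.9  1.   5.3] w -0.0003 q [-0.49  0.42 -0.09  1.04  0.01  2.37]
shift mm [  -0.9   -1.2 -146.5]
[[275.33952734 186.81947492]
 [275.29999602 189.84340343]
 [275.84833544 185.69931832]]
```

View pics/c5.png

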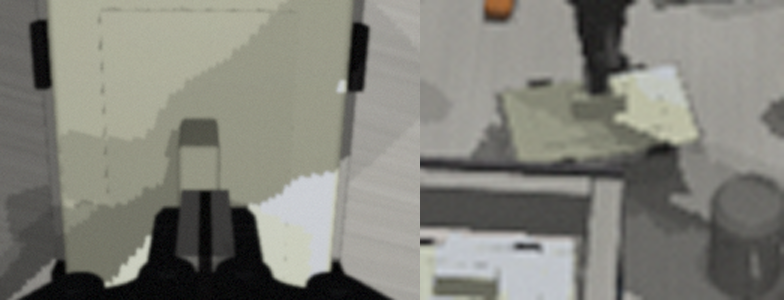

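The shut fingers met the top of the handle at TCP z=0.0935. So the true fingertips are about 24 mm higher than the stated 17 mm offset implies. I trust the contact, so I'll open and go about 22 mm lower.

Request:
apply_moves --moves '[[[-1,0,-4,0],[-1,0,0,0],[0,0,0,0],[0,0,0,0],[0,0,0,0],[0,0,0,0],[0,0,0,0],[0,0,0,0],[0,0,6,0],[0,0,0,0]]]' --hand 1

```text
clock: 9.55
eef_pos: [0.4902, -0.2572, 0.0902]
tool_rot: [0.798, -0.602, 0.007, -0.006]
ft_force: [-0.0, -0.4, -1.0]
grip_width: 0.0852
```

Request:
apply_moves --moves '[[[0,0,4,0],[0,0,4,0],[0,0,4,0],[0,0,4,0],[0,0,3,0],[0,0,0,0],[0,0,0,0],[0,0,0,0],[0,0,0,0],[0,0,0,0]]]'

```text
clock: 10.55
eef_pos: [0.4904, -0.2571, 0.069]
tool_rot: [0.798, -0.602, 0.006, -0.006]
ft_force: [0.1, 0.1, 0.4]
grip_width: 0.0853
```

```bash
python3 rel.py .4893 -.2585 .0725
```

```text
t 10.55 pos [ 0.4904 -0.2571  0.069 ] xyaw -74.1 zaxis [ 0.017  0.002 -1.   ] F [0.1 0.1 0.4] w 0.0853 q [-0.49  0.45 -0.12  0.99  0.01  2.38]
shift mm [ 1.1  1.4 -3.5]
```

Request:
apply_moves --moves '[[[0,0,-3,0],[0,0,0,0],[0,0,0,0],[0,0,0,0],[0,0,0,0],[0,0,0,0],[0,0,0,0],[0,0,0,0],[0,0,0,0],[0,0,0,0]]]' --hand -1

```text
clock: 11.55
eef_pos: [0.4909, -0.2577, 0.0731]
tool_rot: [0.798, -0.603, 0.007, -0.006]
ft_force: [0.4, -0.3, 0.2]
grip_width: 0.0106
```

Request:
apply_moves --moves '[[[0,0,-10,0],[0,0,-12,0],[0,0,-12,0],[0,0,-12,0],[0,0,-12,0],[0,0,-12,0],[0,0,-12,0],[0,0,-12,0],[0,0,0,0],[0,0,0,0]]]'

```text
clock: 12.55
eef_pos: [0.486, -0.2556, 0.1735]
tool_rot: [0.798, -0.602, 0.004, -0.006]
ft_force: [-0.4, 0.8, -3.7]
grip_width: 0.0105
```

```bash
python3 rel.py .52 -.19 .26
```

```text
t 12.55 pos [ 0.486  -0.2556  0.1735] xyaw -74.1 zaxis [ 0.012  0.005 -1.   ] F [-0.4  0.8 -3.7] w 0.0105 q [-0.49  0.36  0.03  1.24  0.01  2.37]
shift mm [-53.8 -51.8 -85.8]
```

Now it is gripped (width 10.6 mm, weight about 3.7 N). The moves cannot tilt the tool, so I'll pivot the pan in the grip by setting the +y edge of its underside on the rail's side wall top and lowering. First lift and turn.

Request:
apply_moves --moves '[[[0,0,-10,-5],[0,0,-11,-8],[0,0,-11,-8],[0,0,-11,-8],[0,0,-11,-8],[0,0,-11,-8],[0,0,-11,-8],[0,0,-11,-8],[0,0,-8,-8],[0,0,0,-4]]]'

```text
clock: 13.55
eef_pos: [0.48, -0.2532, 0.2632]
tool_rot: [1.0, 0.017, -0.002, -0.007]
ft_force: [1.3, 0.0, -2.8]
grip_width: 0.0107
```

```bash
python3 rel.py .54 -.1565 .268
```

```text
t 13.55 pos [ 0.48   -0.2532  0.2632] xyaw 2.0 zaxis [-0.005  0.014 -1.   ] F [ 1.3  0.  -2.8] w 0.0107 q [-0.49  0.32  0.22  1.48  0.01  1.04]
shift mm [ 63.3 -94.6  -3.7]
```

Request:
apply_moves --moves '[[[6,-9,0,1],[8,-11,-1,1],[8,-12,-1,1],[8,-12,-1,0],[8,-12,-1,0],[8,-12,0,0],[8,-12,0,0],[6,-9,0,0],[3,-4,0,0],[0,0,0,0]]]'

```text
clock: 14.55
eef_pos: [0.5454, -0.154, 0.2634]
tool_rot: [1.0, -0.009, -0.007, -0.009]
ft_force: [-0.1, 0.2, -3.1]
grip_width: 0.0106
```

```bash
python3 rel.py .54 -.1565 .245
```

```text
t 14.55 pos [ 0.5454 -0.154   0.2634] xyaw -1.0 zaxis [-0.014  0.017 -1.   ] F [-0.1  0.2 -3.1] w 0.0106 q [-0.28  0.38  0.3   1.51  0.01  1.31]
shift mm [-5.1  2.9 18.4]
```

Request:
apply_moves --moves '[[[0,1,5,0],[0,1,6,0],[0,1,5,0],[0,0,2,0],[0,4,3,0],[0,5,4,0],[0,5,4,0],[0,0,0,0],[0,0,0,0],[0,0,0,0]]]'

```text
clock: 15.55
eef_pos: [0.543, -0.1747, 0.2309]
tool_rot: [1.0, -0.011, -0.008, -0.008]
ft_force: [-0.3, -0.2, -3.3]
grip_width: 0.0105
```

Run:
```python
from rel import *
rel([.545,-.187,.218])
a=snap("wrist","w5.png")["color"]; b=snap("side","s5.png")["color"]
cv2.imwrite("pics/c6.png",np.hstack([cv2.resize(a,(400,300)),cv2.resize(b[130:250,200:360],(400,300),interpolation=cv2.INTER_CUBIC)])[:,:,::-1])
```

```text
t 15.55 pos [ 0.543  -0.1747  0.2309] xyaw -1.3 zaxis [-0.015  0.017 -1.   ] F [-0.3 -0.2 -3.3] w 0.0105 q [-0.32  0.4   0.24  1.44  0.01  1.28]
shift mm [ 2.5 12.5 12.7]
```

View pics/c6.png

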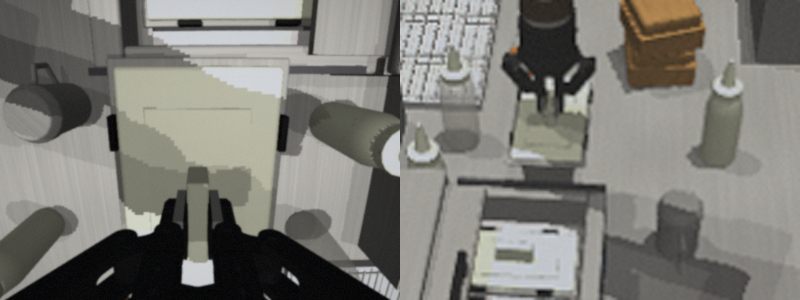

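Request:
apply_moves --moves '[[[0,0,-6,0],[0,-3,-6,0],[0,-8,-5,0],[0,-8,0,0],[0,-6,0,0],[0,0,0,0],[0,0,4,0],[0,0,4,0],[0,0,3,0],[0,0,0,0]]]'

```text
clock: 16.65
eef_pos: [0.5448, -0.1475, 0.2432]
tool_rot: [1.0, -0.01, -0.004, -0.006]
ft_force: [0.7, 0.4, -3.8]
grip_width: 0.0107
```

Run:
```python
from rel import *
rel([.545,-.15,.238])
c=load("w5"); print(atz(c,[(476,105),(140,105)],.17), atz(c,[(155,82),(400,82)],.231-.073+.066))
```

```text
t 16.65 pos [ 0.5448 -0.1475  0.2432] xyaw -1.1 zaxis [-0.008  0.013 -1.   ] F [ 0.7  0.4 -3.8] w 0.0107 q [-0.27  0.37  0.24  1.45  0.01  1.32]
shift mm [0.2 2.5 5.2]
[[ 0.65796425 -0.1004512   0.17      ]
 [ 0.46674526 -0.09698612  0.17      ]] [[ 0.494749   -0.08822625  0.224     ]
 [ 0.59701363 -0.09037295  0.224     ]]
```

Request:
apply_moves --moves '[[[0,0,3,0],[0,0,3,0],[0,0,3,0],[0,0,3,0],[0,0,0,0],[0,0,0,0],[0,0,0,0],[0,0,0,0],[0,0,0,0],[0,0,0,0]]]'

```text
clock: 17.65
eef_pos: [0.5448, -0.1517, 0.2417]
tool_rot: [1.0, -0.012, 0.002, -0.003]
ft_force: [-0.8, -0.0, 2.3]
grip_width: 0.0109
```

```bash
python3 rel.py .545 -.15 .238
```

```text
t 17.65 pos [ 0.5448 -0.1517  0.2417] xyaw -1.4 zaxis [ 0.005  0.006 -1.   ] F [-0.8 -0.   2.3] w 0.0109 q [-0.28  0.36  0.22  1.43  0.01  1.32]
shift mm [ 0.2 -1.7  3.7]
```

Request:
apply_moves --moves '[[[0,0,12,0],[0,2,15,0],[0,3,15,0],[0,3,15,0],[0,0,0,0],[0,0,0,0],[0,0,0,0],[0,0,0,0],[0,0,0,0],[0,0,0,0]]]'

```text
clock: 18.65
eef_pos: [0.5453, -0.1873, 0.2069]
tool_rot: [0.999, -0.018, 0.013, 0.026]
ft_force: [-2.2, -2.2, 2.1]
grip_width: 0.0106
```

```bash
python3 rel.py .545 -.15 .238
```

```text
t 18.65 pos [ 0.5453 -0.1873  0.2069] xyaw -2.0 zaxis [ 0.025 -0.053 -0.998] F [-2.2 -2.2  2.1] w 0.0106 q [-0.31  0.37  0.14  1.3  -0.04  1.3 ]
shift mm [ -0.8 -35.6 -33. ]
```

Request:
apply_moves --moves '[[[0,2,13,0],[0,2,13,0],[0,0,0,0],[0,0,0,0],[0,0,0,0],[0,0,0,0],[0,0,0,0],[0,0,0,0],[0,0,0,0],[0,0,0,0]]]'

```text
clock: 19.65
eef_pos: [0.5466, -0.1993, 0.1859]
tool_rot: [0.999, -0.018, 0.015, 0.035]
ft_force: [-0.6, -2.5, 0.4]
grip_width: 0.0107
```

Run:
```python
from rel import *
rel([.545,-.15,.238])
p=telemetry.get_obs()["eef_pos"]; y=p[1]+.0995; z=p[2]-.2425+.091
print("u0",np.sqrt(y*y+z*z-.091**2),"th",np.degrees(np.arctan2(z,y))-118.8)
```

```text
t 19.65 pos [ 0.5466 -0.1993  0.1859] xyaw -2.0 zaxis [ 0.029 -0.07  -0.997] F [-0.6 -2.5  0.4] w 0.0107 q [-0.32  0.38  0.1   1.24 -0.06  1.29]
shift mm [ -1.7 -45.5 -55.5]
u0 0.05353306517792482 th 42.19097516877132
```

Request:
apply_moves --moves '[[[0,0,-10,0],[0,0,-12,0],[0,0,-14,0],[0,0,-14,0],[0,0,-14,0],[0,0,-14,0],[0,0,-14,0],[0,0,-12,0],[0,0,-6,0],[0,0,0,0]]]'

```text
clock: 20.65
eef_pos: [0.5431, -0.1848, 0.3021]
tool_rot: [0.999, -0.016, 0.014, 0.029]
ft_force: [-0.3, -0.9, -2.6]
grip_width: 0.0108
```

Request:
apply_moves --moves '[[[0,0,0,-6],[0,0,0,-8],[0,0,0,-8],[0,0,0,-8],[0,0,0,-8],[0,0,0,-8],[0,0,0,-8],[0,0,0,-8],[0,0,0,-8],[0,0,0,-4]]]'

```text
clock: 21.65
eef_pos: [0.5407, -0.1814, 0.2952]
tool_rot: [0.791, 0.611, -0.009, 0.024]
ft_force: [0.6, -0.4, -3.3]
grip_width: 0.0107
```

Run:
```python
from rel import *
rel([.545,.2365,.31])
a=snap("wrist","w6.png")["color"]; b=snap("side","s6.png")["color"]
cv2.imwrite("pics/c7.png",np.hstack([cv2.resize(a,(400,300)),cv2.resize(b[100:250,180:380],(400,300),interpolation=cv2.INTER_CUBIC)])[:,:,::-1])
```

```text
t 21.65 pos [ 0.5407 -0.1814  0.2952] xyaw 75.3 zaxis [ 0.015 -0.05  -0.999] F [ 0.6 -0.4 -3.3] w 0.0107 q [-0.3   0.34  0.33  1.53 -0.04 -0.05]
shift mm [ 404.3 -100.7  -35.7]
```

View pics/c7.png

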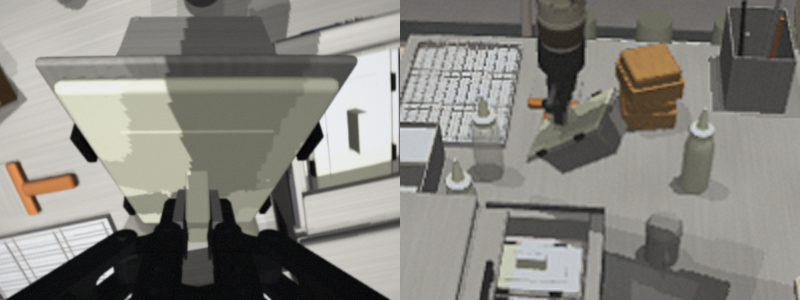

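```bash
cat > pnp.py <<'E'
from rel import *
def pnp(c,pp):
    # pan frame: origin underside centre, x toward dipped end; raised end at -x; image left = tool -x
    O=np.array([(-89,54,66),(-89,-54,66),(-63,33.5,0),(-63,-33.5,0),(-84,49,73),(-84,-49,73)],float)/1000
    k,d=K(c); best=None
    for s in(1,-1):
        o=O*[1,s,1]
        ok,r,t=cv2.solvePnP(o,np.array(pp,float),k,d)
        e=np.abs(cv2.projectPoints(o,r,t,k,d)[0].reshape(-1,2)-pp).mean()
        if best is None or e<best[0]: best=(e,s,r,t)
    e,s,r,t=best; T=np.array(c["camera_from_world"]); M=T[:3,:3].T@cv2.Rodrigues(r)[0]; p=T[:3,:3].T@(t[:,0]-T[:3,3])
    print("err",e,s,"pos",p,"xaxis",M[:,0],"zaxis",M[:,2],"tilt",np.degrees(np.arccos(M[2,2])))
    return p,M
E
python3 - <<'E'
from pnp import *
c=load("w6")
p=np.array([(38,60),(357,63),(133,17),(282,17),(55,84),(340,84)])*1.4
pnp(c,p)
E
```

```text
err 5.15625812967155 1 pos [ 0.44006401 -0.14849302  0.64242418] xaxis [-0.74373141  0.14848313  0.65177937] zaxis [-0.61842845  0.21734078 -0.75518822] tilt 139.04181836385578
```

Request:
apply_moves --moves '[[[5,0,0,-6],[15,0,0,-6],[25,0,-1,-2],[35,0,-1,0],[35,0,-1,0],[35,0,-1,0],[35,0,0,0],[35,0,0,0],[35,0,0,0],[25,0,0,0]]]'

```text
clock: 22.75
eef_pos: [0.5497, 0.1052, 0.2811]
tool_rot: [0.719, 0.694, -0.013, 0.021]
ft_force: [0.7, 0.2, -2.9]
grip_width: 0.0107
```

```bash
python3 rel.py .557 .2365 .285
```

```text
t 22.75 pos [0.5497 0.1052 0.2811] xyaw 88.0 zaxis [ 0.01  -0.048 -0.999] F [ 0.7  0.2 -2.9] w 0.0107 q [ 0.22  0.35  0.3   1.52 -0.05  0.25]
shift mm [131.2   2.8 -10.1]
```

Request:
apply_moves --moves '[[[12,1,-1,-1],[18,1,-2,0],[20,0,-2,0],[20,0,-2,0],[20,0,-2,0],[18,0,-1,0],[12,0,0,0],[5,0,0,0],[0,0,0,0],[0,0,0,0]]]'

```text
clock: 23.75
eef_pos: [0.5544, 0.2353, 0.2825]
tool_rot: [0.714, 0.699, -0.016, 0.021]
ft_force: [-0.3, 0.3, -2.7]
grip_width: 0.0102
```

Run:
```python
from rel import *
rel([.557,.2365,.2486])
a=snap("wrist","w7.png")["color"]; b=snap("side","s7.png")["color"]; t=snap("top","t7.png")["color"]
cv2.imwrite("pics/c8.png",np.hstack([cv2.resize(t[135:240,150:290],(400,300),interpolation=cv2.INTER_CUBIC),cv2.resize(b[180:345,130:350],(400,300),interpolation=cv2.INTER_CUBIC)])[:,:,::-1])
```

```text
t 23.75 pos [0.5544 0.2353 0.2825] xyaw 88.8 zaxis [ 0.006 -0.052 -0.999] F [-0.3  0.3 -2.7] w 0.0102 q [ 0.43  0.46  0.46  1.59 -0.05  0.45]
shift mm [ 3.   2.3 33.8]
```

View pics/c8.png

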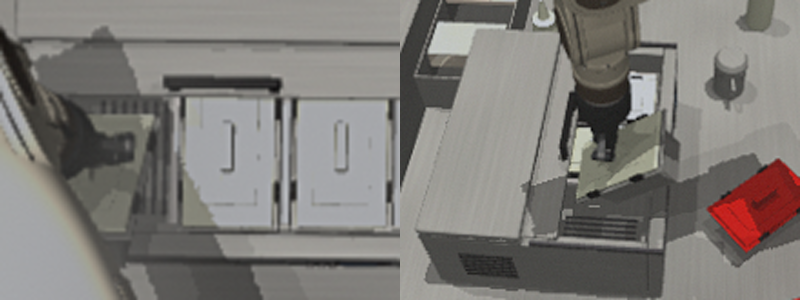

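The top view has the dipped end just in front of the cover over the left bay. The side view shows the pan tilted about 40°, rear end down, clear of the neighbours. Checking lateral alignment numerically.

Run:
```python
from rel import *
t=load("t7"); print(atz(t,[(150+155*.35,135+115*.35)],.219), "pan A left rim edge",atz(t,[(150+186*.35,135+160*.35),(150+278*.35,135+160*.35)],.119),
 "B",atz(t,[(150+294*.35,135+160*.35),(150+388*.35,135+160*.35)],.119))
# predicted outline of pan in wrist view w7 for th=38..46
c=load("w7"); o=telemetry.get_obs(); G=o["eef_pos"]+[0,0,.018]
g=cv2.cvtColor(c["color"],cv2.COLOR_RGB2GRAY)
for th in (36,40,44,48):
    a=np.radians(th); u=np.array([np.cos(a),0.02,-np.sin(a)]); n=np.array([np.sin(a),.05,np.cos(a)])
    C=G-n*.029; y=np.array([0,1,0])
    print(th,proj(c,[C-u*.089+n*.004+y*.054,C-u*.089+n*.004-y*.054,C-u*.063-n*.062+y*.0335,C-u*.063-n*.062-y*.0335]).round(0).tolist())
# detect vertical edges profile at column 280 rows 0..200
print([int(v) for v in g[0:200:4,330]])
```

```text
[[0.60325167 0.18375173 0.219     ]] pan A left rim edge [[0.56892329 0.16534077 0.119     ]
 [0.5689194  0.06612126 0.119     ]] B [[ 0.56891959  0.04887656  0.119     ]
 [ 0.56892581 -0.05239051  0.119     ]]
36 [[459.0, 60.0], [49.0, 71.0], [338.0, 30.0], [182.0, 35.0]]
40 [[468.0, 69.0], [36.0, 80.0], [341.0, 21.0], [176.0, 26.0]]
44 [[478.0, 81.0], [23.0, 92.0], [343.0, 12.0], [170.0, 18.0]]
48 [[488.0, 96.0], [9.0, 106.0], [346.0, 4.0], [162.0, 10.0]]
[183, 183, 179, 183, 185, 182, 140, 136, 141, 138, 135, 138, 141, 139, 140, 146, 145, 139, 141, 120, 162, 172, 141, 121, 121, 122, 121, 146, 222, 208, 207, 201, 185, 165, 162, 132, 128, 129, 129, 127, 130, 128, 129, 130, 128, 130, 152, 130, 128, 131]
```

Run:
```python
import numpy as np, cv2
from itertools import product
prof=np.array([(-63,-62),(63,-62),(74,0),(89,0),(89,4),(84,4),(84,11),(25,11),(25,39),(-25,39),(-25,11),(-84,11),(-84,4),(-89,4),(-89,0),(-74,0)],float)
q=np.roll(prof,-1,0); D=np.concatenate([a+(b-a)*np.linspace(0,1,12)[:,None] for a,b in zip(prof,q)])
obs={'fw':(-120,-95,-115,55),'fl':(-95,-81,-115,0),'rl':(81,95,-115,0),'rw':(95,270,-115,81),'cov':(51,270,56,60)}
def pens(x,z,th):
    c,s=np.cos(th),np.sin(th); Q=np.c_[x+D[:,0]*c+D[:,1]*s, z-D[:,0]*s+D[:,1]*c]; out={}
    for k,(a,b,l,h) in obs.items():
        dx=np.maximum(a-Q[:,0],Q[:,0]-b); dz=np.maximum(l-Q[:,1],Q[:,1]-h)
        m=np.where((dx>0)&(dz>0),np.hypot(dx,dz),np.maximum(dx,dz)).min()
        for cx,cz in product((a,b),(l,h)):
            u=(cx-x)*c-(cz-z)*s; w=(cx-x)*s+(cz-z)*c
            m=min(m,-cv2.pointPolygonTest(prof.astype(np.float32).reshape(-1,1,2),(float(u),float(w)),True))
        out[k]=round(float(m))
    return out
for th in (42,40,35,30,25,20,15,10,5):
    t=np.radians(th)
    for e in (83,87,91):
        x=e-89*np.cos(t); z=89*np.sin(t)+1; print(th,e,"C",round(x),round(z),"G",round(x+29*np.sin(t)),round(z+29*np.cos(t)),pens(x,z,t))
print([(x,z,pens(x,z,np.radians(41))) for x,z in((-44,130),(-32,100),(-20,90),(-12,80),(0,70),(8,66),(14,62))])
```

```text
42 83 C 17 61 G 36 82 {'fw': 24, 'fl': 48, 'rl': 1, 'rw': 8, 'cov': 1}
42 87 C 21 61 G 40 82 {'fw': 28, 'fl': 51, 'rl': 1, 'rw': 4, 'cov': -2}
42 91 C 25 61 G 44 82 {'fw': 32, 'fl': 54, 'rl': 1, 'rw': 0, 'cov': -5}
40 83 C 15 58 G 33 80 {'fw': 22, 'fl': 44, 'rl': 1, 'rw': 9, 'cov': 2}
40 87 C 19 58 G 37 80 {'fw': 26, 'fl': 47, 'rl': 1, 'rw': 5, 'cov': -2}
40 91 C 23 58 G 41 80 {'fw': 30, 'fl': 49, 'rl': 1, 'rw': 1, 'cov': -5}
35 83 C 10 52 G 27 76 {'fw': 18, 'fl': 33, 'rl': 1, 'rw': 10, 'cov': 4}
35 87 C 14 52 G 31 76 {'fw': 22, 'fl': 35, 'rl': 1, 'rw': 6, 'cov': 1}
35 91 C 18 52 G 35 76 {'fw': 26, 'fl': 37, 'rl': 1, 'rw': 2, 'cov': -3}
30 83 C 6 45 G 20 71 {'fw': 15, 'fl': 21, 'rl': 1, 'rw': 10, 'cov': 7}
30 87 C 10 45 G 24 71 {'fw': 19, 'fl': 23, 'rl': 1, 'rw': 6, 'cov': 3}
30 91 C 14 45 G 28 71 {'fw': 23, 'fl': 25, 'rl': 1, 'rw': 2, 'cov': 0}
25 83 C 2 39 G 15 65 {'fw': 14, 'fl': 8, 'rl': 1, 'rw': 10, 'cov': 10}
25 87 C 6 39 G 19 65 {'fw': 18, 'fl': 10, 'rl': 1, 'rw': 6, 'cov': 6}
25 91 C 10 39 G 23 65 {'fw': 22, 'fl': 12, 'rl': 1, 'rw': 2, 'cov': 3}
20 83 C -1 31 G 9 59 {'fw': 13
[... 544 characters left out ...]
 45 {'fw': 11, 'fl': 12, 'rl': 1, 'rw': 3, 'cov': 17}
5 83 C -6 9 G -3 38 {'fw': 1, 'fl': 3, 'rl': 1, 'rw': 12, 'cov': 30}
5 87 C -2 9 G 1 38 {'fw': 5, 'fl': 7, 'rl': 1, 'rw': 8, 'cov': 27}
5 91 C 2 9 G 5 38 {'fw': 9, 'fl': 11, 'rl': 1, 'rw': 4, 'cov': 23}
[(-44, 130, {'fw': 28, 'fl': 60, 'rl': 92, 'rw': 68, 'cov': 29}), (-32, 100, {'fw': 13, 'fl': 46, 'rl': 62, 'rw': 56, 'cov': 13}), (-20, 90, {'fw': 14, 'fl': 46, 'rl': 46, 'rw': 44, 'cov': 10}), (-12, 80, {'fw': 11, 'fl': 44, 'rl': 34, 'rw': 36, 'cov': 12}), (0, 70, {'fw': 12, 'fl': 44, 'rl': 18, 'rw': 24, 'cov': 12}), (8, 66, {'fw': 16, 'fl': 46, 'rl': 10, 'rw': 16, 'cov': 10}), (14, 62, {'fw': 21, 'fl': 47, 'rl': 4, 'rw': 10, 'cov': 4})]
```

Alignment agrees with the model: dipped corner predicted (0.601,0.180), seen at (0.603,0.184), tilt about 41°. Starting the insertion path.

Request:
apply_moves --moves '[[[0.5,1,6,0],[0.5,2,8,0],[0.5,2,8,0],[0.5,2,8,0],[0.5,2,8,0],[0.5,2,8,0],[0.5,2,7,0],[0,1,4,0],[0,0,0,0],[0,0,0,0]]]'

```text
clock: 24.9
eef_pos: [0.5698, 0.2333, 0.219]
tool_rot: [0.715, 0.698, -0.017, 0.02]
ft_force: [0.0, 0.2, -2.9]
grip_width: 0.0106
```

```bash
python3 rel.py .569 .2355 .218;  python3 rel.py .589 .2355 .198
```

```text
t 24.9 pos [0.5698 0.2333 0.219 ] xyaw 88.6 zaxis [ 0.004 -0.053 -0.999] F [ 0.   0.2 -2.9] w 0.0106 q [ 0.41  0.49  0.36  1.46 -0.05  0.44]
shift mm [ 2.3 -0.9  0.9]
t 24.9 pos [0.5698 0.2333 0.219 ] xyaw 88.6 zaxis [ 0.004 -0.053 -0.999] F [ 0.   0.2 -2.9] w 0.0106 q [ 0.41  0.49  0.36  1.46 -0.05  0.44]
shift mm [ 3.8 19.  21. ]
```

Request:
apply_moves --moves '[[[1,4,3,0],[1,4,3,0],[1,5,5,0],[0.5,5,5,0],[0.5,5,5,0],[0.5,5,5,0],[0.5,4,3,0],[0,0,0,0],[0,0,0,0],[0,0,0,0]]]'

```text
clock: 25.9
eef_pos: [0.6058, 0.2365, 0.1877]
tool_rot: [0.715, 0.698, -0.017, 0.02]
ft_force: [0.7, 0.7, -3.2]
grip_width: 0.0109
```

```bash
python3 rel.py .601 .2355 .188;  python3 rel.py .615 .2355 .180
```

```text
t 25.9 pos [0.6058 0.2365 0.1877] xyaw 88.6 zaxis [ 0.005 -0.052 -0.999] F [ 0.7  0.7 -3.2] w 0.0109 q [ 0.4   0.58  0.42  1.43 -0.05  0.42]
shift mm [-1.1 -4.8 -0.2]
t 25.9 pos [0.6058 0.2365 0.1877] xyaw 88.6 zaxis [ 0.005 -0.052 -0.999] F [ 0.7  0.7 -3.2] w 0.0109 q [ 0.4   0.58  0.42  1.43 -0.05  0.42]
shift mm [-0.3  9.2  7.8]
```

Request:
apply_moves --moves '[[[0,3,2,0],[0,3,2,0],[0,3,2,0],[0,0,1,0],[0,0,2,0],[0,0,2,0],[0,0,2,0],[0,0,0,0],[0,0,0,0],[0,0,0,0]]]'

```text
clock: 26.9
eef_pos: [0.6154, 0.2356, 0.1746]
tool_rot: [0.715, 0.698, -0.016, 0.021]
ft_force: [-0.1, 0.0, -3.3]
grip_width: 0.0107
```

```bash
python3 rel.py .615 .2355 .180
```

```text
t 26.9 pos [0.6154 0.2356 0.1746] xyaw 88.6 zaxis [ 0.006 -0.052 -0.999] F [-0.1  0.  -3.3] w 0.0107 q [ 0.39  0.6   0.42  1.41 -0.05  0.41]
shift mm [-0.4 -0.3 -5.4]
```

Request:
apply_moves --moves '[[[0,0,-4,0],[0,2,0,0],[0,2,0,0],[0,0,2,0],[0,0,2,0],[0,0,3,0],[0,0,3,0],[0,0,0,0],[0,0,0,0],[0,0,0,0]]]'

```text
clock: 27.9
eef_pos: [0.6209, 0.236, 0.1777]
tool_rot: [0.715, 0.699, -0.011, 0.022]
ft_force: [-0.8, 0.9, -3.1]
grip_width: 0.0108
```

```bash
python3 rel.py .615 .2355 .180
```

```text
t 27.9 pos [0.6209 0.236  0.1777] xyaw 88.6 zaxis [ 0.015 -0.048 -0.999] F [-0.8  0.9 -3.1] w 0.0108 q [ 0.39  0.6   0.43  1.41 -0.05  0.41]
shift mm [-0.8 -5.8 -2.3]
```

Contact with the rear ledge is as predicted (z stopped at 0.1777). Now levelling by pressing down on the ledge.

Request:
apply_moves --moves '[[[0,0,10,0],[0,-2,12,0],[0,-3,12,0],[0,0,0,0],[0,0,0,0],[0,0,0,0],[0,0,0,0],[0,0,0,0],[0,0,0,0],[0,0,0,0]]]'

```text
clock: 28.9
eef_pos: [0.619, 0.2342, 0.1737]
tool_rot: [0.715, 0.698, 0.002, 0.029]
ft_force: [-1.8, -0.4, 2.7]
grip_width: 0.0109
```

```bash
python3 rel.py .615 .2355 .180
```

```text
t 28.9 pos [0.619  0.2342 0.1737] xyaw 88.6 zaxis [ 0.042 -0.039 -0.998] F [-1.8 -0.4  2.7] w 0.0109 q [ 0.39  0.57  0.37  1.35 -0.05  0.41]
shift mm [ 1.  -3.7 -6.5]
```

Request:
apply_moves --moves '[[[0,-2,14,0],[0,-3,18,0],[0,-3,18,0],[0,0,0,0],[0,0,0,0],[0,0,0,0],[0,0,0,0],[0,0,0,0],[0,0,0,0],[0,0,0,0]]]'

```text
clock: 29.9
eef_pos: [0.607, 0.2338, 0.1463]
tool_rot: [0.714, 0.7, 0.006, 0.027]
ft_force: [-2.4, 0.4, 2.0]
grip_width: 0.0105
```

Run:
```python
from rel import *
rel([.615,.2355,.18])
c=snap("wrist","w8.png"); snap("side","s8.png")
```

```text
t 29.9 pos [0.607  0.2338 0.1463] xyaw 88.8 zaxis [ 0.046 -0.03  -0.998] F [-2.4  0.4  2. ] w 0.0105 q [ 0.39  0.55  0.27  1.26 -0.05  0.41]
shift mm [  0.9   9.5 -33.3]
```

```bash
cat > th.py <<'E'
from rel import *
def chk(f,ths):
    c=load(f); o=telemetry.get_obs(); M=R.from_quat(o["tool_rot"]).as_matrix(); G=o["eef_pos"]-M[:,2]*.018
    for th in ths:
        a=np.radians(th); u=np.array([np.cos(a),-.02,-np.sin(a)]); n=np.array([np.sin(a),.03,np.cos(a)]); C=G-n*.029; y=np.array([.02,1,0])
        print(th,"rim",proj(c,[C-u*.089+n*.004+y*.054,C-u*.089+n*.004-y*.054]).round(0).tolist(),"lid",proj(c,[C-u*.084+n*.011+y*.049,C-u*.084+n*.011-y*.049]).round(0).tolist())
    g=cv2.cvtColor(c["color"],cv2.COLOR_RGB2GRAY)
    for col in (200,330): print(col,[(r,int(g[r,col])) for r in range(0,200,4)])
    for row in (140,180,): print("row",row,[(k,int(g[row,k])) for k in range(0,560,10)])
if __name__=="__main__": chk("w8",(5,13,20,30,40))
E
python3 th.py
```

```text
5 rim [[420.0, 60.0], [133.0, 60.0]] lid [[411.0, 75.0], [142.0, 75.0]]
13 rim [[433.0, 54.0], [118.0, 54.0]] lid [[423.0, 73.0], [129.0, 73.0]]
20 rim [[447.0, 52.0], [103.0, 52.0]] lid [[434.0, 76.0], [115.0, 75.0]]
30 rim [[470.0, 58.0], [78.0, 59.0]] lid [[453.0, 89.0], [94.0, 88.0]]
40 rim [[496.0, 80.0], [49.0, 79.0]] lid [[475.0, 116.0], [70.0, 115.0]]
200 [(0, 42), (4, 50), (8, 80), (12, 78), (16, 87), (20, 93), (24, 94), (28, 93), (32, 94), (36, 94), (40, 86), (44, 109), (48, 109), (52, 108), (56, 108), (60, 92), (64, 138), (68, 169), (72, 167), (76, 173), (80, 173), (84, 174), (88, 170), (92, 166), (96, 164), (100, 156), (104, 155), (108, 158), (112, 155), (116, 158), (120, 157), (124, 155), (128, 157), (132, 158), (136, 157), (140, 127), (144, 158), (148, 156), (152, 154), (156, 158), (160, 156), (164, 155), (168, 159), (172, 156), (176, 157), (180, 158), (184, 157), (188, 157), (192, 156), (196, 143)]
330 [(0, 37), (4, 62), (8, 75), (12, 73), (16, 84), (20, 92), (24, 107), (28, 175), (32, 173), (36, 170), (40, 106), (44, 152), (48, 143), (52, 142), (56, 146), (60, 140), (
[... 1014 characters left out ...]
20, 167), (530, 188), (540, 182), (550, 183)]
row 180 [(0, 150), (10, 147), (20, 77), (30, 64), (40, 66), (50, 64), (60, 222), (70, 225), (80, 225), (90, 223), (100, 225), (110, 165), (120, 164), (130, 11), (140, 11), (150, 155), (160, 159), (170, 158), (180, 160), (190, 157), (200, 158), (210, 154), (220, 119), (230, 122), (240, 119), (250, 123), (260, 131), (270, 140), (280, 138), (290, 140), (300, 143), (310, 141), (320, 140), (330, 137), (340, 225), (350, 226), (360, 225), (370, 225), (380, 223), (390, 224), (400, 223), (410, 168), (420, 11), (430, 207), (440, 49), (450, 47), (460, 43), (470, 41), (480, 41), (490, 42), (500, 46), (510, 163), (520, 187), (530, 184), (540, 186), (550, 90)]
```

The wrist measurement (lid edge row 64, rim row 42) puts the pan at about 18° with its rear rim against the rear wall on the ledge. Levelling further while easing back.

Request:
apply_moves --moves '[[[0,-5,6,0],[0,-5,9,0],[0,-4,9,0],[0,0,0,0],[0,0,0,0],[0,0,0,0],[0,0,0,0],[0,0,0,0],[0,0,0,0],[0,0,0,0]]]'

```text
clock: 31.0
eef_pos: [0.5984, 0.2341, 0.129]
tool_rot: [0.714, 0.699, 0.013, 0.031]
ft_force: [-3.6, -0.4, 1.4]
grip_width: 0.0106
```

Run:
```python
from th import *
rel([.589,.2355,.126]); snap("wrist","w9.png"); chk("w9",(0,5,10,15))
```

```text
t 31.0 pos [0.5984 0.2341 0.129 ] xyaw 88.7 zaxis [ 0.061 -0.026 -0.998] F [-3.6 -0.4  1.4] w 0.0106 q [ 0.4   0.54  0.19  1.18 -0.05  0.42]
shift mm [ 1.2 -9.6  2.4]
0 rim [[413.0, 65.0], [140.0, 65.0]] lid [[405.0, 78.0], [148.0, 78.0]]
5 rim [[421.0, 59.0], [131.0, 59.0]] lid [[412.0, 75.0], [140.0, 75.0]]
10 rim [[429.0, 55.0], [122.0, 55.0]] lid [[419.0, 73.0], [132.0, 73.0]]
15 rim [[438.0, 52.0], [111.0, 53.0]] lid [[427.0, 74.0], [123.0, 74.0]]
200 [(0, 42), (4, 37), (8, 44), (12, 41), (16, 43), (20, 67), (24, 92), (28, 94), (32, 102), (36, 90), (40, 89), (44, 88), (48, 87), (52, 95), (56, 109), (60, 105), (64, 108), (68, 133), (72, 162), (76, 174), (80, 173), (84, 163), (88, 155), (92, 155), (96, 157), (100, 155), (104, 156), (108, 157), (112, 159), (116, 156), (120, 158), (124, 158), (128, 158), (132, 157), (136, 152), (140, 160), (144, 161), (148, 163), (152, 162), (156, 163), (160, 165), (164, 163), (168, 165), (172, 163), (176, 161), (180, 159), (184, 150), (188, 158), (192, 160), (196, 127)]
330 [(0, 32), (4, 31), (8, 41), (12, 35), (16, 38), (20, 74), (24, 73), (28, 72
[... 1100 characters left out ...]
(520, 40), (530, 39), (540, 40), (550, 97)]
row 180 [(0, 209), (10, 206), (20, 208), (30, 209), (40, 213), (50, 213), (60, 213), (70, 217), (80, 144), (90, 153), (100, 156), (110, 155), (120, 141), (130, 93), (140, 12), (150, 4), (160, 147), (170, 156), (180, 159), (190, 157), (200, 159), (210, 119), (220, 122), (230, 119), (240, 121), (250, 119), (260, 125), (270, 133), (280, 133), (290, 142), (300, 143), (310, 141), (320, 143), (330, 144), (340, 217), (350, 217), (360, 218), (370, 216), (380, 218), (390, 215), (400, 200), (410, 18), (420, 217), (430, 215), (440, 215), (450, 215), (460, 46), (470, 44), (480, 40), (490, 39), (500, 36), (510, 36), (520, 37), (530, 39), (540, 102), (550, 161)]
```

Request:
apply_moves --moves '[[[0,-4,5,0],[0,-3,6,0],[0,-1,6,0],[0,0,0,0],[0,0,0,0],[0,0,0,0],[0,0,0,0],[0,0,0,0],[0,0,0,0],[0,0,0,0]]]'

```text
clock: 32.05
eef_pos: [0.5951, 0.234, 0.1203]
tool_rot: [0.715, 0.698, 0.019, 0.034]
ft_force: [-1.9, -1.4, 1.9]
grip_width: 0.0106
```

Run:
```python
from th import *
rel([.589,.2355,.126]); snap("wrist","w10.png"); chk("w10",(0,5))
```

```text
t 32.05 pos [0.5951 0.234  0.1203] xyaw 88.6 zaxis [ 0.075 -0.023 -0.997] F [-1.9 -1.4  1.9] w 0.0106 q [ 0.4   0.52  0.15  1.14 -0.05  0.42]
shift mm [ 1.2 -5.6 -6.2]
0 rim [[413.0, 63.0], [137.0, 64.0]] lid [[405.0, 77.0], [146.0, 78.0]]
5 rim [[421.0, 58.0], [129.0, 59.0]] lid [[412.0, 74.0], [138.0, 75.0]]
200 [(0, 52), (4, 37), (8, 41), (12, 38), (16, 43), (20, 42), (24, 46), (28, 92), (32, 97), (36, 100), (40, 108), (44, 110), (48, 118), (52, 111), (56, 116), (60, 102), (64, 112), (68, 94), (72, 104), (76, 138), (80, 157), (84, 162), (88, 160), (92, 160), (96, 160), (100, 159), (104, 162), (108, 158), (112, 160), (116, 161), (120, 163), (124, 161), (128, 159), (132, 163), (136, 158), (140, 143), (144, 169), (148, 168), (152, 168), (156, 164), (160, 169), (164, 166), (168, 166), (172, 156), (176, 157), (180, 163), (184, 167), (188, 126), (192, 128), (196, 125)]
330 [(0, 39), (4, 32), (8, 36), (12, 39), (16, 35), (20, 39), (24, 60), (28, 75), (32, 75), (36, 79), (40, 86), (44, 90), (48, 97), (52, 165), (56, 162), (60, 156), (64, 160), (68, 162), (72, 149), (76, 215), (80, 219), (
[... 951 characters left out ...]
7), (520, 36), (530, 39), (540, 39), (550, 39)]
row 180 [(0, 212), (10, 212), (20, 214), (30, 215), (40, 215), (50, 216), (60, 179), (70, 137), (80, 154), (90, 158), (100, 159), (110, 137), (120, 16), (130, 4), (140, 80), (150, 11), (160, 117), (170, 127), (180, 147), (190, 133), (200, 163), (210, 126), (220, 124), (230, 124), (240, 128), (250, 122), (260, 126), (270, 125), (280, 124), (290, 150), (300, 148), (310, 147), (320, 151), (330, 221), (340, 222), (350, 219), (360, 221), (370, 222), (380, 221), (390, 221), (400, 38), (410, 21), (420, 63), (430, 221), (440, 221), (450, 220), (460, 218), (470, 41), (480, 45), (490, 44), (500, 39), (510, 38), (520, 39), (530, 40), (540, 38), (550, 42)]
```

Request:
apply_moves --moves '[[[0,0,0,0],[0,0,0,0],[0,0,0,0],[0,0,0,0],[0,0,0,0],[0,0,0,0],[0,0,0,0],[0,0,0,0],[0,0,0,0],[0,0,0,0]]]' --hand -0.3

```text
clock: 33.1
eef_pos: [0.596, 0.2339, 0.119]
tool_rot: [0.715, 0.698, 0.019, 0.035]
ft_force: [-0.4, 0.2, 0.5]
grip_width: 0.0301
```

Request:
apply_moves --moves '[[[0,0,-6,0],[0,0,-10,0],[0,0,-12,0],[0,0,-14,0],[0,0,-14,0],[0,0,-14,0],[0,0,-14,0],[0,0,-14,0],[0,0,-8,0],[0,0,0,0]]]'

```text
clock: 34.1
eef_pos: [0.5888, 0.2374, 0.2387]
tool_rot: [0.715, 0.698, 0.023, 0.037]
ft_force: [0.0, -0.2, 0.3]
grip_width: 0.0303
```

Run:
```python
from rel import *
rel([.5,.12,.25]); snap("wrist","w11.png"); c=snap("side","s11.png"); t=snap("top","t11.png"); w=load("w11")
cv2.imwrite("pics/c9.png",np.hstack([cv2.resize(w["color"],(400,300)),cv2.resize(c["color"][180:345,130:350],(400,300),interpolation=cv2.INTER_CUBIC)])[:,:,::-1])
```

```text
t 34.1 pos [0.5888 0.2374 0.2387] xyaw 88.5 zaxis [ 0.084 -0.02  -0.996] F [ 0.  -0.2  0.3] w 0.0303 q [ 0.41  0.45  0.34  1.39 -0.05  0.43]
shift mm [-119.8  -84.6  -16.4]
```

View pics/c9.png

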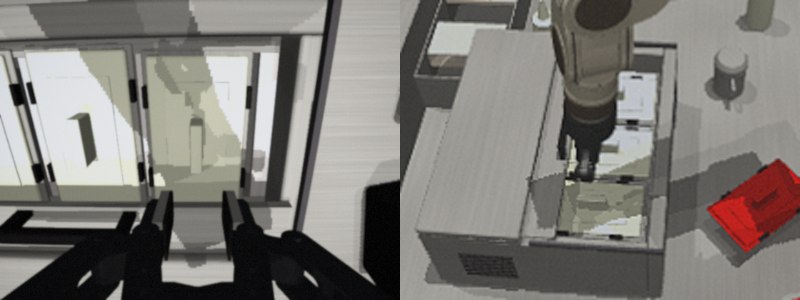

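The wrist view shows the pan seated like its neighbour: front rim at (147,55)-(248,57), neighbour at (24,48)-(127,46). Numeric check:

Run:
```python
from rel import *
c=load("w11")
for n,p in (("free front",[(147,55),(248,57)]),("A front",[(24,48),(127,46)]),("rear free",[(146,192),(243,190)]),("rear A",[(42,186),(134,190)])):
    P=atz(c,np.array(p)*1.4,.119); print(n,P.round(4).tolist(),"w",round(np.linalg.norm(P[0]-P[1]),4))
print("handle free",atz(c,np.array([(190,119),(203,119)])*1.4,.154).round(4).tolist(),"A",atz(c,np.array([(78,113),(92,116)])*1.4,.154).round(4).tolist())
print("front wall",atz(c,np.array([(60,40),(280,38)])*1.4,.17).round(4).tolist(),"bar L end",atz(c,np.array([(135,222)])*1.4,.211).round(4).tolist())
# bar from top image: dark pixels
t=load("t11"); g=cv2.cvtColor(t["color"],cv2.COLOR_RGB2GRAY); m=(g[155:175,195:260]<60); r,q=np.nonzero(m); print(r.min()+155,r.max()+155,np.median(r)+155,q.min()+195,q.max()+195)
print("bar",atz(t,[(q.min()+195,np.median(r)+155),(q.max()+195,np.median(r)+155)],.214))
```

```text
free front [[0.5065, 0.1891, 0.119], [0.5106, 0.286, 0.119]] w 0.097
A front [[0.4956, 0.0687, 0.119], [0.4978, 0.1707, 0.119]] w 0.102
rear free [[0.6588, 0.1729, 0.119], [0.6576, 0.2875, 0.119]] w 0.1146
rear A [[0.6494, 0.0474, 0.119], [0.6559, 0.1588, 0.119]] w 0.1116
handle free [[0.5612, 0.2301, 0.154], [0.5614, 0.242, 0.154]] A [[0.5533, 0.1277, 0.154], [0.5564, 0.1403, 0.154]]
front wall [[0.4916, 0.1327, 0.17], [0.495, 0.3011, 0.17]] bar L end [[0.6313, 0.185, 0.211]]
161 174 163.0 208 253
bar [[0.64001318 0.17406711 0.214     ]
 [0.63995432 0.04278006 0.214     ]]
```

Run:
```python
from rel import *
c=load("w11"); k,d=K(c); g=cv2.GaussianBlur(cv2.cvtColor(c["color"],cv2.COLOR_RGB2GRAY),(3,3),0).astype(int)
def prof(a): 
    # compress to runs of similar intensities
    out=[];s=0
    for i in range(1,len(a)+1):
        if i==len(a) or abs(a[i]-a[i-1])>9:
            out.append((s,i-1,int(np.mean(a[s:i])))); s=i
    return [o for o in out if o[1]-o[0]>=1]
for r in (100,150,170,200,240): print("row",r,prof(g[r,0:420]))
for q in (80,150,240,260,320): print("col",q,prof(g[30:275,q]))
```

```text
row 100 [(0, 6, 215), (10, 11, 116), (14, 18, 177), (24, 26, 41), (31, 38, 217), (39, 41, 199), (42, 123, 223), (125, 175, 168), (179, 189, 97), (193, 197, 159), (199, 203, 111), (207, 216, 168), (218, 292, 151), (296, 344, 228), (347, 350, 174), (354, 360, 79), (365, 386, 224), (391, 413, 41)]
row 150 [(0, 19, 220), (28, 31, 175), (36, 38, 43), (43, 156, 225), (160, 161, 217), (164, 180, 170), (184, 191, 102), (192, 194, 81), (197, 198, 152), (202, 205, 30), (210, 267, 174), (268, 277, 153), (279, 341, 214), (346, 350, 37), (352, 357, 78), (361, 381, 228), (386, 407, 46), (413, 419, 196)]
row 170 [(2, 3, 179), (5, 24, 221), (29, 30, 100), (33, 36, 174), (41, 43, 42), (48, 107, 224), (112, 124, 69), (129, 176, 226), (178, 182, 172), (186, 193, 103), (194, 196, 81), (199, 202, 161), (205, 208, 109), (211, 264, 175), (268, 282, 93), (288, 319, 198), (320, 340, 228), (342, 345, 193), (349, 355, 82), (360, 379, 228), (384, 404, 46), (411, 419, 198)]
row 200 [(0, 9, 221), (11, 12, 183), (14, 33, 222), (41, 44, 176), (49, 51, 44), (56, 113, 225), (117, 129, 70), (134, 186, 227), (189, 195,
[... 313 characters left out ...]
 15), (205, 206, 165), (210, 212, 13), (216, 266, 132), (268, 334, 157), (339, 342, 14), (345, 350, 76), (356, 372, 188), (377, 395, 46), (401, 419, 199)]
col 80 [(0, 22, 93), (23, 25, 54), (27, 35, 90), (39, 41, 161), (44, 226, 224), (231, 244, 102)]
col 150 [(0, 20, 92), (21, 23, 55), (25, 39, 96), (42, 102, 167), (104, 227, 227), (231, 244, 131)]
col 240 [(0, 17, 109), (19, 21, 58), (24, 47, 102), (50, 100, 145), (102, 199, 176), (201, 235, 132), (239, 244, 21)]
col 260 [(0, 16, 110), (19, 21, 57), (23, 47, 94), (50, 68, 162), (70, 117, 149), (119, 201, 176), (203, 244, 135)]
col 320 [(0, 13, 160), (19, 21, 53), (22, 33, 87), (37, 48, 170), (50, 199, 208), (201, 235, 147), (238, 244, 62)]
```

Request:
apply_moves --moves '[[[0,-10,0,0],[0,-15,0,0],[0,-15,4,0],[0,-15,8,0],[0,-14,12,0],[0,0,14,0],[0,0,14,0],[0,0,14,0],[0,0,12,0],[0,0,6,0]]]' --hand -1

```text
clock: 35.25
eef_pos: [0.5173, 0.2333, 0.1332]
tool_rot: [0.715, 0.698, 0.013, 0.033]
ft_force: [-0.2, 0.2, -0.2]
grip_width: 0.0002
```

```bash
python3 rel.py .525 .235 .130
```

```text
t 35.25 pos [0.5173 0.2333 0.1332] xyaw 88.5 zaxis [ 0.065 -0.029 -0.997] F [-0.2  0.2 -0.2] w 0.0002 q [ 0.45  0.39 -0.03  1.11 -0.05  0.48]
shift mm [2.  7.4 3.6]
```

Request:
apply_moves --moves '[[[0,4,3,0],[0,3,3,0],[0,0,3,0],[0,0,3,0],[0,0,3,0],[0,0,3,0],[0,0,3,0],[0,0,3,0],[0,0,0,0],[0,0,0,0]]]'

```text
clock: 36.25
eef_pos: [0.5271, 0.2331, 0.1208]
tool_rot: [0.715, 0.698, 0.017, 0.034]
ft_force: [0.2, 0.6, -0.3]
grip_width: 0.0
```

```bash
python3 rel.py .525 .235 .130
```

```text
t 36.25 pos [0.5271 0.2331 0.1208] xyaw 88.5 zaxis [ 0.073 -0.025 -0.997] F [ 0.2  0.6 -0.3] w 0.0 q [ 0.45  0.41 -0.03  1.07 -0.05  0.47]
shift mm [ 1.6 -1.5 -9.3]
```

Request:
apply_moves --moves '[[[5,0,-8,0],[12,4,0,0],[12,12,1,0],[0,16,1,0],[0,16,1,0],[0,16,1,0],[0,12,1,0],[0,4,1,0],[0,0,0,0],[0,0,0,0]]]'

```text
clock: 37.25
eef_pos: [0.6117, 0.2701, 0.1256]
tool_rot: [0.714, 0.7, 0.018, 0.033]
ft_force: [0.4, 1.0, 0.7]
grip_width: 0.0002
```

Request:
apply_moves --moves '[[[0,0,3,0],[0,0,3,0],[0,0,3,0],[0,0,3,0],[0,0,3,0],[0,0,3,0],[0,0,3,0],[0,0,3,0],[0,0,0,0],[0,0,0,0]]]'

```text
clock: 38.25
eef_pos: [0.6113, 0.2708, 0.1206]
tool_rot: [0.713, 0.7, 0.025, 0.036]
ft_force: [-0.3, 0.2, 0.3]
grip_width: 0.0003
```

```bash
python3 rel.py .525 .235 .130
```

```text
t 38.25 pos [0.6113 0.2708 0.1206] xyaw 89.0 zaxis [ 0.086 -0.016 -0.996] F [-0.3  0.2  0.3] w 0.0003 q [ 0.44  0.57  0.23  1.16 -0.05  0.46]
shift mm [-37.5 -84.5 -16.2]
```

Both probes stopped at the same TCP height (0.1208 front, 0.1206 rear), so the pan hangs level. Next, the cover: rise, go behind the bar, and push it shut.

Request:
apply_moves --moves '[[[0,0,-12,0],[0,0,-18,0],[0,0,-20,0],[0,0,-20,0],[0,0,-20,0],[0,0,-20,0],[0,0,-20,0],[0,0,-10,0],[0,0,-6,0],[0,0,0,0]]]'

```text
clock: 39.25
eef_pos: [0.5967, 0.273, 0.2726]
tool_rot: [0.713, 0.7, 0.023, 0.035]
ft_force: [-0.4, 0.5, -0.0]
grip_width: -0.0003
```

```bash
python3 rel.py .663 .116 .265
```

```text
t 39.25 pos [0.5967 0.273  0.2726] xyaw 89.0 zaxis [ 0.082 -0.017 -0.997] F [-0.4  0.5 -0. ] w -0.0003 q [ 0.45  0.5   0.51  1.51 -0.05  0.47]
shift mm [-155.7   68.    15.7]
```

Request:
apply_moves --moves '[[[-10,4,0,0],[-18,8,0,0],[-20,9,0,0],[-20,9,0,0],[-20,9,0,0],[-20,9,0,0],[-20,8,0,0],[-18,6,0,0],[-8,3,0,0],[0,0,0,0]]]'

```text
clock: 40.25
eef_pos: [0.658, 0.1044, 0.2665]
tool_rot: [0.713, 0.7, 0.012, 0.03]
ft_force: [-0.9, -0.1, -0.6]
grip_width: 0.0002
```

Run:
```python
from rel import *
rel([.663,.116,.1895])
c=snap("wrist","w12.png"); g=cv2.cvtColor(c["color"],cv2.COLOR_RGB2GRAY)
# bar in wrist view: expected location and dark rows
for x in (.63,.635,.64,.645,.65): print(x,proj(c,[[x,.085,.217],[x,.15,.217]]).round(0).tolist())
for q in (150,200,330,380): print(q,[(r,int(g[r,q])) for r in range(60,300,6)])
t=snap("top","t12.png")
```

```text
t 40.25 pos [0.658  0.1044 0.2665] xyaw 88.9 zaxis [ 0.06  -0.026 -0.998] F [-0.9 -0.1 -0.6] w 0.0002 q [ 0.17  0.54  0.55  1.53 -0.04  0.19]
shift mm [13.6  0.1 76.8]
0.63 [[243.0, 185.0], [359.0, 183.0]]
0.635 [[243.0, 193.0], [358.0, 192.0]]
0.64 [[244.0, 201.0], [358.0, 200.0]]
0.645 [[244.0, 210.0], [357.0, 209.0]]
0.65 [[244.0, 218.0], [356.0, 217.0]]
150 [(60, 215), (66, 214), (72, 215), (78, 216), (84, 217), (90, 215), (96, 215), (102, 199), (108, 166), (114, 138), (120, 109), (126, 125), (132, 188), (138, 220), (144, 217), (150, 220), (156, 221), (162, 219), (168, 214), (174, 85), (180, 174), (186, 173), (192, 173), (198, 175), (204, 175), (210, 180), (216, 187), (222, 186), (228, 186), (234, 194), (240, 158), (246, 151), (252, 63), (258, 152), (264, 179), (270, 186), (276, 180), (282, 179), (288, 182), (294, 182)]
200 [(60, 126), (66, 131), (72, 137), (78, 144), (84, 148), (90, 177), (96, 187), (102, 212), (108, 220), (114, 219), (120, 220), (126, 221), (132, 221), (138, 219), (144, 218), (150, 219), (156, 220), (162, 220), (168, 187), (174, 75), (180, 177), (186, 177), (19
[... 441 characters left out ...]
78), (180, 90), (186, 108), (192, 111), (198, 6), (204, 17), (210, 15), (216, 32), (222, 107), (228, 110), (234, 121), (240, 98), (246, 85), (252, 54), (258, 83), (264, 112), (270, 117), (276, 116), (282, 114), (288, 116), (294, 120)]
380 [(60, 184), (66, 175), (72, 140), (78, 129), (84, 135), (90, 150), (96, 157), (102, 167), (108, 186), (114, 184), (120, 180), (126, 157), (132, 152), (138, 149), (144, 47), (150, 57), (156, 89), (162, 133), (168, 151), (174, 81), (180, 158), (186, 12), (192, 3), (198, 15), (204, 27), (210, 23), (216, 46), (222, 186), (228, 189), (234, 187), (240, 162), (246, 141), (252, 62), (258, 100), (264, 154), (270, 184), (276, 187), (282, 182), (288, 187), (294, 188)]
```

Request:
apply_moves --moves '[[[5,1,0,0],[5,1,0,0],[4,1,5,0],[0,0,9,0],[0,0,12,0],[0,0,12,0],[0,0,12,0],[0,0,10,0],[0,0,5,0],[0,0,0,0]]]'

```text
clock: 41.35
eef_pos: [0.663, 0.1266, 0.195]
tool_rot: [0.709, 0.704, 0.012, 0.029]
ft_force: [0.7, -0.6, -0.2]
grip_width: -0.0003
```

```bash
python3 rel.py .666 .116 .19
```

```text
t 41.35 pos [0.663  0.1266 0.195 ] xyaw 89.6 zaxis [ 0.058 -0.025 -0.998] F [ 0.7 -0.6 -0.2] w -0.0003 q [ 0.21  0.57  0.42  1.37 -0.04  0.21]
shift mm [-10.5   2.8   5.4]
```

Request:
apply_moves --moves '[[[0,0,3,0],[0,-5,0,0],[0,-10,-1,0],[0,-14,-1,0],[0,-14,-1,0],[0,-14,-1,0],[0,-14,-1,0],[0,-14,-1,0],[0,-14,-1,0],[0,0,0,0]]]'

```text
clock: 42.35
eef_pos: [0.5693, 0.1275, 0.197]
tool_rot: [0.71, 0.703, 0.022, 0.037]
ft_force: [-0.5, 0.1, -0.1]
grip_width: 0.0004
```

```bash
python3 rel.py .505 .12 .19
```

```text
t 42.35 pos [0.5693 0.1275 0.197 ] xyaw 89.4 zaxis [ 0.083 -0.022 -0.996] F [-0.5  0.1 -0.1] w 0.0004 q [ 0.24  0.36  0.09  1.23 -0.04  0.25]
shift mm [ -8.  -64.6   1.8]
```

Request:
apply_moves --moves '[[[0,-8,0,0],[0,-11,0,0],[0,-11,-1,0],[0,-11,-1,0],[0,-11,-1,0],[0,-10,-1,0],[0,-8,-1,0],[0,-6,0,0],[0,-5,0,0],[0,-5,0,0]]]'

```text
clock: 43.35
eef_pos: [0.5089, 0.1284, 0.2014]
tool_rot: [0.712, 0.699, 0.045, 0.061]
ft_force: [17.6, -1.9, -9.8]
grip_width: -0.0001
```

```bash
python3 rel.py .505 .12 .19
```

```text
t 43.35 pos [0.5089 0.1284 0.2014] xyaw 88.9 zaxis [ 0.148 -0.024 -0.989] F [17.6 -1.9 -9.8] w -0.0001 q [ 0.29  0.19 -0.13  1.11 -0.06  0.3 ]
shift mm [-8.2 -5.4 10.9]
```

Request:
apply_moves --moves '[[[0,-3,0,0],[0,0,0,0],[0,4,0,0],[0,6,0,0],[0,4,-6,0],[0,2,-12,0],[0,0,-16,0],[0,0,-18,0],[0,0,-18,0],[0,0,-10,0]]]'

```text
clock: 44.35
eef_pos: [0.5082, 0.1297, 0.2854]
tool_rot: [0.712, 0.699, 0.043, 0.06]
ft_force: [0.4, -0.4, 0.5]
grip_width: 0.0001
```

Request:
apply_moves --moves '[[[0,-15,-5,0],[0,-30,-5,0],[0,-40,-5,0],[-10,-40,0,0],[-20,-30,0,0],[-20,-20,0,0],[-20,-10,0,0],[-20,0,0,0],[-10,0,0,0],[0,0,0,0]]]'

```text
clock: 45.35
eef_pos: [0.3125, 0.0313, 0.2771]
tool_rot: [0.71, 0.7, 0.044, 0.06]
ft_force: [0.6, 0.7, 0.9]
grip_width: -0.0002
```

Run:
```python
from rel import *
rel([0,0,0]); t=snap("top","t13.png"); s=snap("side","s13.png"); t0=load("top0"); s0=load("side0")
# bar location
for nm,c,z in(("top",t,.217),):
    g=cv2.cvtColor(c["color"],cv2.COLOR_RGB2GRAY); sub=g[150:240,190:270]; r,q=np.nonzero(sub<60)
    print("dark n",len(r), r.min()+150,np.median(r)+150,r.max()+150,q.min()+190,q.max()+190)
    print("bar",atz(c,[(np.median(q)+190,np.median(r)+150)],.214))
# change maps around bystanders
d=cv2.absdiff(t["color"],t0["color"]).max(2)
names={"bottle1":(378,287),"bottle2":(323,140),"bottle3":(380,148),"dredger":(313,262),"scraper":(430,187),"carton":(450,252),"redpan":(213,280),"red2":(137,295)}
for n,(u,v) in names.items(): print(n,"changed frac",(d[v-14:v+15,u-14:u+15]>40).mean().round(2))
k=K(t)
print("expected shut bar px",proj(t,[[.58-.094+.0,.1165,.217]]).round(1))
```

```text
t 45.35 pos [0.3125 0.0313 0.2771] xyaw 89.1 zaxis [ 0.146 -0.023 -0.989] F [0.6 0.7 0.9] w -0.0002 q [ 0.14 -0.28 -0.37  1.33 -0.04  0.16]
shift mm [ -30.6 -349.1  229.3]
dark n 189 213 216.0 227 207 269
bar [[0.48512353 0.09396579 0.214     ]]
bottle1 changed frac 0.29
bottle2 changed frac 0.0
bottle3 changed frac 0.0
dredger changed frac 0.0
scraper changed frac 0.0
carton changed frac 0.0
redpan changed frac 0.06
red2 changed frac 0.0
expected shut bar px [[227.1 215.6]]
```

Run:
```python
from h import *
a=load("top0")["color"]; b=load("t13")["color"]
A=a[278:298,368:390]; r=cv2.matchTemplate(b[258:318,348:410],A,cv2.TM_CCOEFF_NORMED); print("bottle1 shift",np.array(cv2.minMaxLoc(r)[3])-[20,20],r.max())
s0=load("side0")["color"]; s=load("s13")["color"]
A=s0[150:198,316:342]; r=cv2.matchTemplate(s[135:215,300:360],A,cv2.TM_CCOEFF_NORMED); print("side",np.array(cv2.minMaxLoc(r)[3])-[16,15],r.max())
workorder.job_done()
```

```text
bottle1 shift [0 0] 0.9166306
side [0 0] 0.79223263
the job is handed in; nothing more can be done
```

The pan is in the free (+y) bay, the cover is shut, and I handed the job in at about 45 s of the 70 allowed. No verdict was reported.

**What I did:** The moves cannot tilt the tool. So I gripped the handle and tipped the pan about 41° in the grip by pressing its underside on the rail's side wall. I dipped the rear end in under the cover and levelled the pan against the rear ledge. Then I let go and pushed the cover's bar shut with closed fingers.

**Checks that agreed**
- **Pan level:** touching the lid with shut fingers gave nearly the same height at front and rear (0.1208 and 0.1206 m). That was about 2 mm above what I expected for a seated pan.
- **Cover:** it met its stop at about 18 N. The bar is now at x ≈ 0.485 m after about 0.153–0.155 m of travel, against the 0.154 m needed.
- **Bystanders:** bottle1 matches its starting position in both the top and side views. The areas around the other two bottles, the dredger, the scraper and the cartons look unchanged in the top view.
- **Robot:** it was clear of everything at hand-in.

**Checks that failed or disagreed**
- **First grasp missed:** by touch, the fingertips sit about 24 mm higher than the stated geometry implies. I used the touch value from there on.
- **Pan slipped in the grip:** it slid about 5 mm along the handle while levelling and probably sits close to the rear wall, within the bay's play. I did not measure its final position along the bay precisely.
- **Unclear image measurement:** rim widths read from one wrist picture hinted at a tilt, but my edge readings were too rough to trust. The touch check did not confirm it.
- **Not fully checked:** I did not measure the two other rail pans after closing the cover. They are hidden under it. They looked in place just before that, and nothing heavier than a light touch came near them.

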